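# Press the spindle bearing home and close its cover

## Task

The ball bearing is started square in the bore of the green spindle housing but still stands proud. Take the press driver whose foot covers the bearing's outer ring and still goes into the bore, press the bearing down smoothly until the rising force tells you it sits on its shoulder, and force it no further; then set the driver down upright on the plywood board with the others. Last, swing the heavy cover over and lower it under control until it is fully shut, without letting it slam, and do not disturb the other things on the bench.

Things in the scene. Friction and masses are not known exactly. Their poses are not given: they have to be found in the camera images.
- housing: Green cast housing block fixed on the bench, 170 (x) x 150 (y) x 90 mm high on a 190 x 170 x 12 mm foot. Origin at the centre of its underside, z up. Its cover is hinged along the +x top edge. It may stand on either side, slightly turned.
- bore (a point): Centre of the mouth of the 74 mm bore, in the housing's top face: 20 mm from the housing's origin toward its -x side and 90 mm up; axes as the housing.
- bearing (a joint): How far the bearing has been pressed, in m: 0 = its top stands 12 mm above the housing's top face (it starts somewhere between 0 and 0.005), 0.018 = home on the shoulder, its top 6 mm below that face. It slides square in the bore; pressing it takes a steady 10 N or so (more when pressed fast, about 60 N per m/s), then at the shoulder the bearing stops dead and the force climbs steeply. It stays where it is left. The shoulder must not see more than 45 N in all.
- bearing_top (a point): Centre of the flat upper face of the steel ball bearing (71 mm outside diameter, 19 mm thick; outer ring from 56 to 71 mm diameter, dark shield inside it, inner ring 42 mm, blank 30 mm centre). Moves down with the bearing. Press it with the driver, not with bare fingers.
- driver_mid: The right press driver. Aluminium, 115 mm tall, origin at the centre of its underside, z up its axis: a disc foot 26 mm high, then a plain round handle 36 mm in diameter up to the top. Foot 64 mm in diameter: covers the outer ring and enters the 74 mm bore with 5 mm to spare all round. 0.3 kg. The three drivers stand in any order on the plywood board.
- driver_small: A wrong press driver. Aluminium, 115 mm tall, origin at the centre of its underside, z up its axis: a disc foot 26 mm high, then a plain round handle 36 mm in diameter up to the top. Foot 42 mm in diameter: would bear on the inner ring only. Leave it alone.
- driver_wide: A wrong press driver. Aluminium, 115 mm tall, origin at the centre of its underside, z up its axis: a disc foot 26 mm high, then a plain round handle 36 mm in diameter up to the top. Foot 86 mm in diameter: does not enter the bore. Leave it alone.
- board: Plywood board, 210 x 210 x 12 mm, fixed on the bench; origin at the centre of its underside, its top 12 mm up. The drivers' places on it, in its frame in mm: (-50,-52), (-50,52), (48,0).
- cover (a joint): Angle of the cover in rad: 0 = shut, lying flat on the housing; it starts upright, 1.5 to 1.7 (stop at 1.8). The hinge is stiff enough (0.25 N m) to hold it above about 1.3 rad; lower down its weight (0.95 kg) wins and it falls and slams unless held back. Slamming means arriving (last 0.4 rad) faster than 2.5 rad/s, as a fall of more than about 13 mm at the bar gives.
- cover_hinge (a point): Middle of the cover's hinge line, which runs along the housing's y: 85 mm from the housing's origin toward +x and 91 mm up. Axes turn with the cover; shut, they are those of the housing. The cover is a green plate 160 x 150 x 12 mm reaching from the hinge toward the housing's -x when shut.
- cover_bar (a point): Middle of the steel handle bar at the cover's free edge: a round bar 14 mm in diameter and 130 mm long, parallel to the hinge, 210 mm from it and 7 mm above the plate's underside, 42 mm clear of the plate's edge, carried on two 10 mm rods 52 mm either side of its middle. Shut, it lies at 98 mm height in front of the housing; open, it is at about 300 mm. The bar can turn between gripper pads while the cover swings.
- grease_tin: Small steel tin, 40 mm across and 35 mm tall, on the plywood board. Leave alone. Origin under its centre.
- jar: Glass jar with a black cap, 64 x 80 mm, origin under its centre. Leave alone.
- oil_bottle: Grey oil bottle, 60 x 150 mm, origin under its centre. Leave alone.
- wrench: Steel wrench 190 mm long, lying flat. Leave alone.
- screwdriver: Screwdriver 200 mm long, lying flat. Leave alone.
- offcut: Piece of light wood, 90 x 140 x 24 mm, origin under its centre. Leave alone.
- mallet: Hammer 260 mm long, lying flat. Leave alone.
Mind the look-alikes: they are no part of the job. Leave any purple look-alike of the driver_mid alone.

How it is judged:
By the outcome, as a careful person would: the job done as asked, in the order asked, and still so for the second after the job is handed in, with the robot touching nothing.
It also fails if it takes over 72 s, if anything falls off the work surface, if the arm or the gripper's body presses on something with over 40 N, if the wrist force passes 120 N, or if a joint passes its speed limit or range.

## Robot

A 6-joint arm with a two-finger parallel gripper is mounted at the origin on the work surface. World frame = base frame: x ahead of the robot, y to its left, z up, the work surface at z = 0. Lengths are in m, angles in rad, forces in N, time in s.
With the tool pointing down it reaches from about 0.3 to 0.775 m from the base axis. Payload 14.6 kg.
Tool frame: the origin (TCP) lies on the centre line of the jaws, within the pads' length; the fingertips stand 19 mm ahead of it and the grasp point (between the pads) is the TCP (ctrl.tip_reach is the distance from the TCP to the fingertips, in m); x points along the fingers, y is the direction in which the jaws open and shut, and the axes are right-handed (so a half turn about x gives the same grasp; the last joint's range is limited). The gripper opens to 94 mm and grips with 3 to 60 N. Pads are 16 mm wide; open, the fingers measure 119 mm over their backs; the gripper's body (75 mm by 177 mm) begins 78 mm behind the grasp point.
Start: joints at [1.078, 0.3, 1.521, -0, 1.321, -0.067], TCP at [0.227, 0.501, 0.224] pointing down, gripper open.
Joint ranges: [-3.03, 3.03], [-0.79, 2.21], [0.23, 2.52], [-1.04, 4.18], [0, 3.07], [-2.55, 2.55]. Speed limits (rad/s): [2.22, 2.22, 2.57, 3.14, 3.14, 3.14].

## Interface

Orientations are given as [roll, pitch, yaw] about the fixed x, y, z axes, in that order (R = Rz(yaw) Ry(pitch) Rx(roll)).
In Python, from station import ctrl, optics, models gives the robot as it stands. The module is installed in compiled form; this text tells all that it offers.
- The arm moves only by the tool arm_command, never from a script. Its argument "deltas" is a list of rows, each an object with "translation": the shift along the tool's x, y, z in units of 25 mm (1.0 is 25 mm), a list of three; "turn": the turn, a rotation vector about the tool's x, y, z in units of 5 degrees (1.0 is 5 degrees), a list of three. In form: [{"translation": [x, y, z], "turn": [rx, ry, rz]}, ...]. A call has 1 to 12 rows; each row is the pose to reach, as a shift and turn from the pose commanded when the call began, along the tool's axes at that moment; what a row does not reach only later rows make up. A row lasts 1/12 s, in which the tool goes at most 41.7 mm and 7.16 degrees, less where a joint would pass 70% of its speed; a pose out of reach is approached as far as the arm can. A call with a gripper value outside its range is refused whole. "gripper" is the finger opening in mm, from 0 to 94, set as the call begins (left out, the last holds). The fingers move at their own pace and stop on an object; "force" is the grip in N (left out, the last holds). Time passes only in rows, so rows that repeat a pose let the fingers close. It gives the time, the measured TCP pose, the force and the opening at its end, in the units of the state.
- ctrl.get_obs(): the state, without advancing time (a new reading comes with each control period).
- optics.camera(name): name is "scene" or "side" or "wrist"; returns the picture (384x512x3 uint8, red, green, blue); there is no depth.
- optics.get_calibration(name): a dict with "K" (3x3 intrinsics, pixels), "k1" (the pictures are not rectified: a ray, as slopes to the right and down, at radius r is drawn at 1 + k1 r^2 times it, then the intrinsics apply), "origin" and "orientation" of the camera in the world. Camera axes: x right, y down, z forward; pixel columns grow to the right and rows downward; lengths in m; the calibration is good to about 2 mm. A picture is of the moment at which its call begins: read the wrist's pose just before it. get_calibration takes no time and is no camera call; for the wrist camera it gives the pose at the moment of the call.
- ctrl.hand_in(): hands the job in, once; it reports no verdict.
Trained networks look in the newest picture that a camera, given by its name, has taken for a name from the list of things; names that differ only in an ending like _2 or _b are one class to them, and where a whole thing is asked for, a point or a joint stands for the part that bears it (a point fixed in the world has none). Each returns a list of dicts, best first, with "score" (0 to 1); they miss things now and then, are a little off and sometimes report something else, mostly with a low value. They report only what shows in the picture. A call takes as long as a camera call. They do not tell look-alikes from the thing itself.
- models.look_for(target, camera): "box" ([left, top, right, bottom] in pixels, round what is visible of it).
- models.cut_out(target, camera): "pixels" (384x512 bool, what is visible of it) and "box" ([left, top, right, bottom] in pixels, round what is visible of it).
- models.mark_of(target, camera): "at" ([column, row] in pixels: a listed point, or the origin of a listed thing).
The state is a dict: "time_s": time; "qpos": joint angles; "joint_vel": joint speeds; "tau": joint torques, N m; "ee_pos": TCP position; "eef_rot": TCP orientation; "force": force on the tool from outside, world axes, zero at the start; "moment": the same for the moment, N m; "grip_width": finger opening in m.
Only numpy, scipy, OpenCV 4.12 (cv2) and the standard library are available. Lean on these libraries where they do the work, as an engineer would, in place of code of your own. Each camera call takes 0.05 s, during which the arm holds its last target.

## Working session

There is one attempt and no reset: what is moved stays moved. The work goes in short steps, Python scripts to look and compute and a tool call to move; the robot and the scene stay as the last step left them, time stands still between calls to the robot, and variables do not carry over. Pictures are saved under pics/ and viewed, and the job is handed in when it is done.

Besides the shell and the picture viewer there is one more tool, called by a JSON object that holds its "op" and its "data", one argument or row to a line. arm_command: Moves the arm, as the interface text tells. Its arguments: {"type":"object","properties":{"deltas":{"type":"array"},"gripper":{"type":"number"},"force":{"type":"number"}},"required":["deltas"]}

```bash
mkdir -p pics; ls
cat > h.py <<'E'
import numpy as np, cv2, json
from station import ctrl, optics, models
from scipy.spatial.transform import Rotation as R
def save(n,im,s=1.0,box=None):
    if box: im=im[box[1]:box[3],box[0]:box[2]]
    im=cv2.resize(im,None,fx=s,fy=s,interpolation=cv2.INTER_CUBIC)
    cv2.imwrite('pics/'+n,im[:,:,::-1])
def ray(cal,px):
    K=np.array(cal['K']);k=cal['k1']
    d=np.array([(px[0]-K[0,2])/K[0,0],(px[1]-K[1,2])/K[1,1]])
    u=d.copy()
    for _ in range(30): u=d/(1+k*(u@u))
    o=np.array(cal['orientation'])
    Rm=o if o.shape==(3,3) else R.from_euler('xyz',o).as_matrix()
    return np.array(cal['origin']),Rm@np.array([u[0],u[1],1.])
def onz(cal,px,z):
    o,d=ray(cal,px); return o+d*(z-o[2])/d[2]
def proj(cal,P):
    o=np.array(cal['orientation']);Rm=o if o.shape==(3,3) else R.from_euler('xyz',o).as_matrix()
    c=(np.atleast_2d(P)-np.array(cal['origin']))@Rm
    s=c[:,:2]/c[:,2:];r2=(s**2).sum(1,keepdims=True);s=s*(1+cal['k1']*r2)
    K=np.array(cal['K']);return s*[K[0,0],K[1,1]]+[K[0,2],K[1,2]]
E
python3 - <<'E'
from h import *
print(ctrl.get_obs(), ctrl.tip_reach)
for n in ['scene','side','wrist']:
    c=optics.get_calibration(n);print(n,c)
    save(n+'0.png',optics.camera(n),1.5)
E
```

```text
pics
{'time_s': 0.0, 'qpos': array([ 1.07843334e+00,  3.00455146e-01,  1.52158943e+00, -2.56710004e-07,
        1.32073276e+00, -6.66215987e-02]), 'joint_vel': array([ 0.00122644,  0.00157634, -0.00066934,  0.00092207,  0.00116758,
       -0.00016437]), 'tau': array([ 8.91903583e-04, -5.31808662e+01, -3.52730048e+01,  7.08295754e-02,
        2.44613760e-02, -4.78972015e-05]), 'ee_pos': array([0.22704163, 0.50067361, 0.22389155]), 'eef_rot': array([-1.63720804,  1.56961164, -2.06294936]), 'force': array([-0.47863326, -0.51309489, -0.00243266]), 'moment': array([-0.03181927,  0.00859082, -0.00628014]), 'grip_width': 0.09349994752128028} 0.019
scene {'K': array([[421.49365284,   0.        , 253.24788799],
       [  0.        , 421.49365284, 189.81101038],
       [  0.        ,   0.        ,   1.        ]]), 'k1': -0.08712502098571877, 'origin': array([ 1.32561163, -0.50835905,  0.79320158]), 'orientation': array([-2.24757212, -0.00760473,  0.98175443])}
side {'K': array([[407.26857006,   0.        , 255.74487527],
       [  0.        , 407.26857006, 192.33084521],
       [  0.        ,   0.        ,   1.        ]]), 'k1': -0.052618359131500314, 'origin': array([ 0.07720766, -0.48348136,  0.86091335]), 'orientation': array([-2.41295172, -0.00757417, -0.78221804])}
wrist {'K': array([[296.77805743,   0.        , 259.99110104],
       [  0.        , 296.77805743, 190.8812739 ],
       [  0.        ,   0.        ,   1.        ]]), 'k1': -0.06689334149306198, 'origin': array([0.14920203, 0.53729437, 0.38573523]), 'orientation': array([2.84832060e+00, 1.30900201e-03, 1.14430318e+00])}
```

View pics/scene0.png

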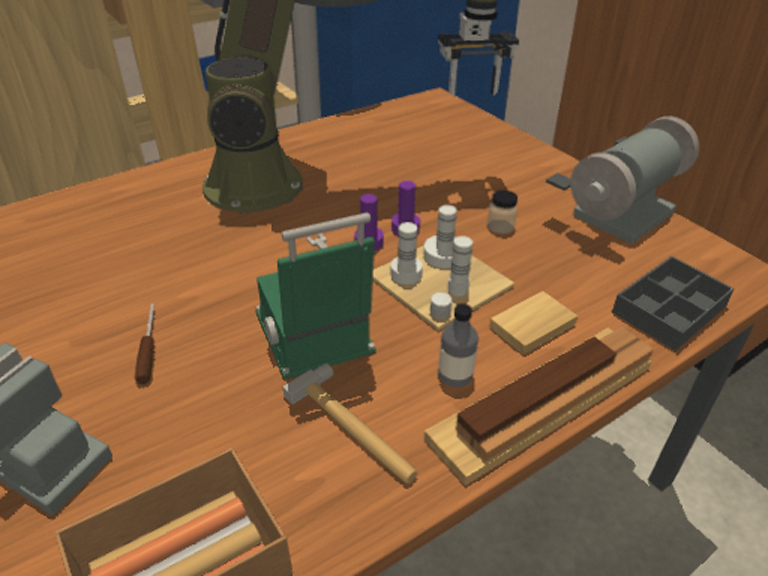

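View pics/side0.png

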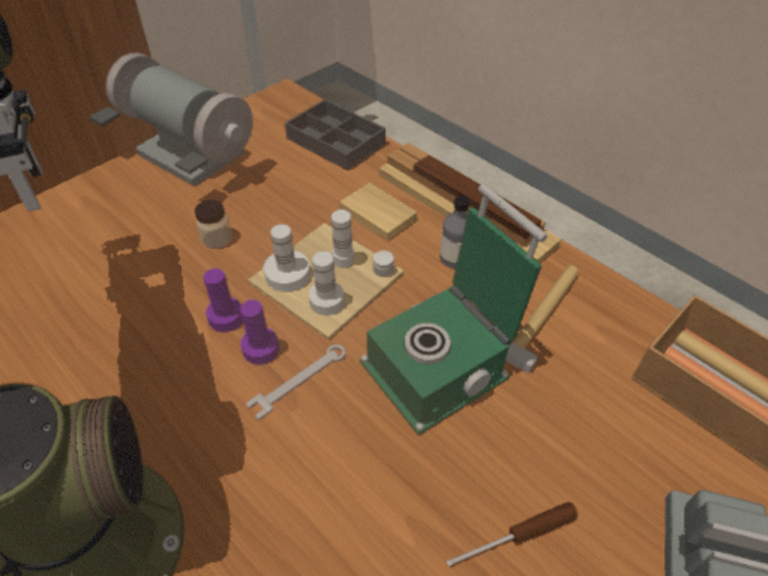

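View pics/wrist0.png

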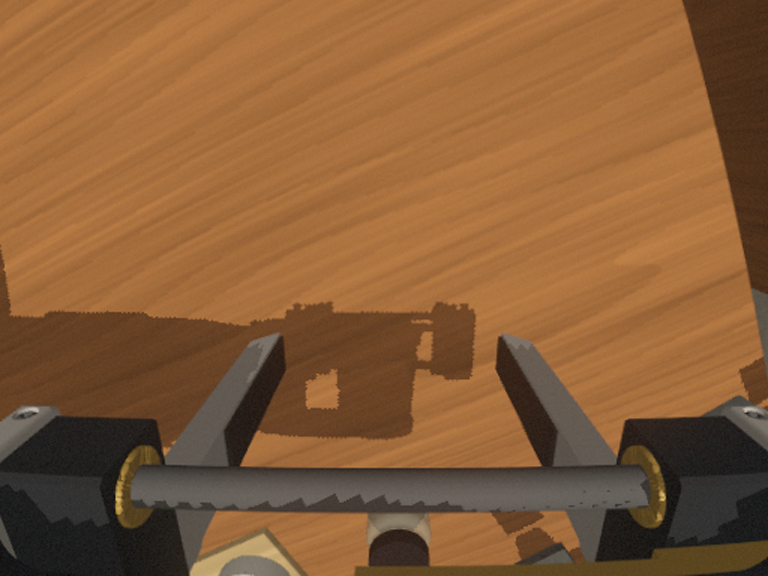

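The side picture (at 1.5×) shows three aluminium drivers on the board: wide foot at (285,262), small foot at (342,245) and medium foot at (325,285). Two purple look-alikes stand off the board at (222,300) and (258,335). The housing is at (440,355) with its cover upright.

```bash
cat > m.py <<'E'
from h import *
C={n:optics.get_calibration(n) for n in ['scene','side']}
for n in C: im=optics.camera(n); save(n+'1.png',im)
def tri(a,b):
    A=[];B=[]
    M=np.zeros((3,3));v=np.zeros(3)
    for n,p in(('scene',a),('side',b)):
        o,d=ray(C[n],p);d/=np.linalg.norm(d);Q=np.eye(3)-np.outer(d,d);M+=Q;v+=Q@o
    X=np.linalg.solve(M,v)
    return X,[float(np.linalg.norm(proj(C[n],X)[0]-p)) for n,p in(('scene',a),('side',b))]
for t in ['housing','bore','bearing_top','cover_hinge','cover_bar','board','driver_mid','driver_small','driver_wide','grease_tin','wrench']:
    r={}
    for n in C:
        r[n]=models.mark_of(t,n)
        print(t,n,[(np.round(x['at'],1).tolist(),round(x['score'],2)) for x in r[n][:5]])
    if r['scene'] and r['side']:
        X,e=tri(r['scene'][0]['at'],r['side'][0]['at']);print('   tri',X.round(4),np.round(e,1))
print(ctrl.get_obs()['time_s'])
E
python3 m.py
```

```text
housing scene [([206.3, 222.6], 0.81)]
housing side [([288.5, 246.7], 0.62)]
   tri [ 0.5528 -0.1361 -0.0026] [1.6 1.8]
bore scene []
bore side [([283.2, 229.3], 0.69)]
bearing_top scene []
bearing_top side [([281.5, 225.6], 0.67)]
cover_hinge scene [([216.5, 218.3], 0.71), ([304.8, 249.8], 0.47)]
cover_hinge side [([319.7, 207.4], 0.91)]
   tri [ 0.6423 -0.15    0.0898] [1.9 1.9]
cover_bar scene [([213.4, 152.6], 0.77)]
cover_bar side [([340.2, 142.9], 0.77)]
   tri [ 0.659  -0.1575  0.2952] [1.5 1.5]
board scene [([293.3, 192.7], 0.76)]
board side [([228.4, 175.6], 0.64), ([216.1, 187.0], 0.63)]
   tri [0.5971 0.1346 0.0185] [3.2 3.3]
driver_mid scene [([244.6, 158.9], 0.89), ([270.4, 182.3], 0.65), ([273.4, 152.6], 0.62), ([210.0, 221.9], 0.62), ([306.4, 250.9], 0.55)]
driver_mid side [([217.5, 198.5], 0.8), ([170.8, 230.0], 0.59), ([150.8, 212.3], 0.58)]
   tri [0.4761 0.0395 0.1006] [1.7 2. ]
driver_small scene [([305.2, 196.3], 0.72)]
driver_small side [([229.6, 172.3], 0.93), ([254.7, 179.8], 0.31)]
   tri [0.6194 0.1587 0.0045] [1.5 1.5]
driver_wide scene [([297.1, 168.6], 0.6), ([99.1, 233.5], 0.44)]
driver_wide side [([192.2, 179.5], 0.97)]
   tri [0.5158 0.2052 0.0203] [0.1 0.1]
grease_tin scene [([292.2, 205.5], 0.61)]
grease_tin side [([255.0, 180.2], 0.55)]
   tri [0.6449 0.0835 0.0167] [0.8 0.8]
wrench scene [([219.9, 172.4], 0.63), ([99.3, 230.1], 0.49)]
wrench side [([197.4, 254.8], 0.69)]
   tri [ 0.3727  0.0098 -0.0025] [0.6 0.8]
1.35
```

```bash
cat > m2.py <<'E'
from h import *
C={n:optics.get_calibration(n) for n in ['scene','side']}
im={n:cv2.imread(f'pics/{n}1.png')[:,:,::-1] for n in C}
exec(open('m.py').read().split('def tri')[1].join(['def tri','']).split('for t in')[0])
print('mid',tri([270.4,182.3],[217.5,198.5]))
for n,p in (('scene',[270.4,182.3]),('side',[217.5,198.5])): print(onz(C[n],p,.012))
save('dr.png',np.hstack([cv2.resize(im['side'][130:250,130:290],None,fx=2.5,fy=2.5),cv2.resize(im['scene'][110:230,230:390],None,fx=2.5,fy=2.5)]))
save('hs.png',im['side'][110:290,220:380],3.2)
E
python3 m2.py
```

```text
mid (array([0.52132189, 0.10076801, 0.01616117]), [0.9202668507245596, 1.0150588236948477])
[0.51858281 0.10049661 0.012     ]
[0.52449202 0.10704091 0.012     ]
```

View pics/dr.png

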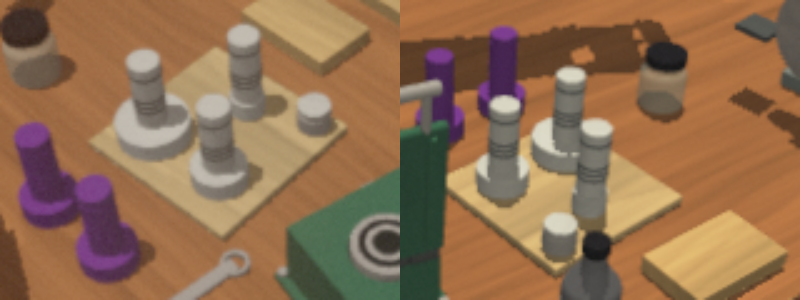

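View pics/hs.png

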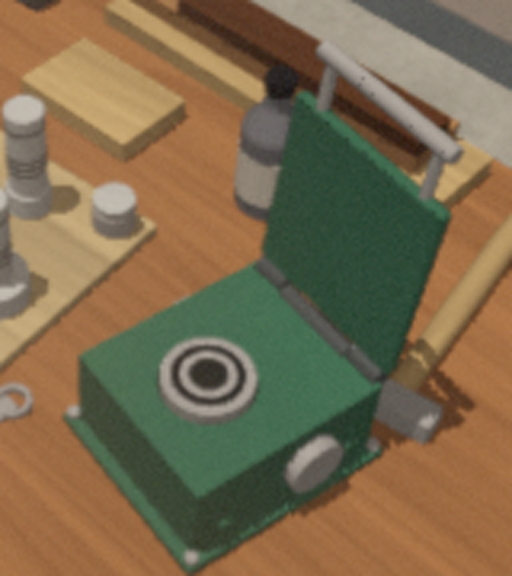

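The crop confirms it: the grey driver with the 64 mm foot (middle size) is at side (217,198) and scene (270,182), while the wide foot is at side (192,179), the small at (230,172), and the purple ones are off the board. Next I fit the housing pose.

```bash
cat > m3.py <<'E'
from h import *
from scipy.optimize import least_squares
C={n:optics.get_calibration(n) for n in ['scene','side']}
t,f=90,12
M=np.array([[-85,75,t],[-85,-75,t],[85,-75,t],[85,75,t],[-95,85,f],[-95,-85,f],[95,-85,f]])/1000
P=np.array([[82,357],[197,490],[378,378],[258,268],[68,416],[192,570],[382,450]])/3.2+[220,110]
def T(p,M): 
    c,s=np.cos(p[2]),np.sin(p[2]);return np.c_[p[0]+c*M[:,0]-s*M[:,1],p[1]+s*M[:,0]+c*M[:,1],M[:,2]]
fn=lambda p:(proj(C['side'],T(p,M))-P).ravel()
r=least_squares(fn,[.55,-.14,0.])
print(r.x,np.degrees(r.x[2]),r.fun.reshape(-1,2).round(1).tolist())
print('bore',T(r.x,np.array([[-.02,0,.09]])),'hinge',T(r.x,np.array([[.085,0,.091]])))
print('bearing onz',[onz(C['side'],[281.5,225.6],z) for z in(.102,.098)])
# board
b=models.cut_out('board','side')[0]['pixels'].astype(np.uint8)
# drivers fit
D=[]
pts={'mid':([270.4,182.3],[217.5,198.5]),'small':([305.2,196.3],[229.6,172.3]),'wide':([297.1,168.6],[192.2,179.5])}
for k,(a,b) in pts.items():
    D.append((onz(C['scene'],a,.012)[:2]+onz(C['side'],b,.012)[:2])/2);print(k,D[-1])
import itertools
sl=np.array([[-50,-52],[-50,52],[48,0]])/1000
D=np.array(D)
for perm in itertools.permutations(range(3)):
    g=lambda p:(T(p,np.c_[sl[list(perm)],np.zeros(3)])[:,:2]-D).ravel()
    q=min((least_squares(g,[.58,.14,a]) for a in(-2,0,2)),key=lambda s:s.cost)
    print(perm,q.x.round(4),np.abs(q.fun).max().round(4), g(q.x).round(4))
E
python3 m3.py
```

```text
[ 0.55352849 -0.13393165 -0.1777573 ] -10.184743341699537 [[-1.1, -0.9], [0.8, 2.3], [1.8, 2.0], [-0.6, -2.9], [-1.8, -1.3], [-0.4, 0.3], [1.2, -1.1]]
bore [[ 0.53384364 -0.13039519  0.09      ]] hinge [[ 0.63718912 -0.14896157  0.091     ]]
bearing onz [array([ 0.52831717, -0.12280989,  0.102     ]), array([ 0.53069483, -0.1209089 ,  0.098     ])]
mid [0.52153741 0.10376876]
small [0.62241024 0.15260271]
wide [0.51372082 0.21245273]
(0, 1, 2) [0.5356 0.1598 2.9383] 0.0968 [ 0.0735  0.0968 -0.0484 -0.0539 -0.0252 -0.043 ]
(0, 2, 1) [0.5699 0.1563 0.0037] 0.006 [-0.0015  0.0004 -0.0045  0.0039  0.006  -0.0043]
(1, 0, 2) [0.5437 0.1712 2.104 ] 0.0085 [ 0.0028 -0.0021 -0.0085  0.002   0.0056  0.0001]
(1, 2, 0) [ 0.5671  0.1469 -0.5712] 0.1139 [ 0.0317  0.1139 -0.0149 -0.0316 -0.0168 -0.0823]
(2, 0, 1) [0.555  0.1734 1.4266] 0.1172 [ 0.0404  0.1172 -0.0231 -0.0361 -0.0173 -0.081 ]
(2, 1, 0) [ 0.544   0.1412 -2.0887] 0.0098 [-0.0013 -0.0043 -0.0085  0.0063  0.0098 -0.0021]
```

```bash
cat >> h.py <<'E'
def pose():
    o=ctrl.get_obs();return np.array(o['ee_pos']),R.from_euler('xyz',o['eef_rot']).as_matrix(),o
def down(jaw):  # tool x down, y = jaw angle dir in world
    y=np.array([np.cos(jaw),np.sin(jaw),0]);x=np.array([0,0,-1.]);return np.c_[x,y,np.cross(x,y)]
def plan(p,Rt):
    p0,R0,o=pose()
    t=R0.T@(np.array(p)-p0)/.025
    w=R.from_matrix(R0.T@Rt).as_rotvec(degrees=True)/5
    print('trans',t.round(2).tolist(),'turn',w.round(2).tolist(),'rows',np.linalg.norm(t)*25/41.7,np.linalg.norm(w)*5/7.16)
E
python3 - <<'E'
from h import *
p,Rm,o=pose();print(Rm.round(3));c=optics.get_calibration('wrist')
print(Rm.T@(c['origin']-p))
j=np.radians(-10.2)
for a in(j+np.pi/2,j-np.pi/2): plan([.5,.10,.25],down(a)); print(down(a).round(2))
E
```

```text
[[ 0.     0.413  0.911]
 [ 0.     0.911 -0.413]
 [-1.     0.     0.   ]]
[-0.1617633   0.00100067 -0.08603947]
trans [-1.02, -10.1, 16.56] turn [-2.84, 0.0, -0.0] rows 11.644888455617634 1.9825446601549352
[[ 0.    0.18  0.98]
 [ 0.    0.98 -0.18]
 [-1.    0.    0.  ]]
trans [-1.02, -10.1, 16.56] turn [33.16, -0.0, -0.0] rows 11.644888455617634 23.157120164566496
[[ 0.   -0.18 -0.98]
 [ 0.   -0.98  0.18]
 [-1.    0.    0.  ]]
```

{"op": "arm_command", "data": {
  "deltas": [
    {"translation": [-1,-10.1,16.6],"turn": [-2.84,0,0]},
    {"translation": [-1,-10.1,16.6],"turn": [-2.84,0,0]},
    {"translation": [-1,-10.1,16.6],"turn": [-2.84,0,0]},
    {"translation": [-1,-10.1,16.6],"turn": [-2.84,0,0]},
    {"translation": [-1,-10.1,16.6],"turn": [-2.84,0,0]},
    {"translation": [-1,-10.1,16.6],"turn": [-2.84,0,0]},
    {"translation": [-1,-10.1,16.6],"turn": [-2.84,0,0]},
    {"translation": [-1,-10.1,16.6],"turn": [-2.84,0,0]},
    {"translation": [-1,-10.1,16.6],"turn": [-2.84,0,0]},
    {"translation": [-1,-10.1,16.6],"turn": [-2.84,0,0]},
    {"translation": [-1,-10.1,16.6],"turn": [-2.84,0,0]},
    {"translation": [-1,-10.1,16.6],"turn": [-2.84,0,0]}
  ],
  "gripper": 94
}}

```text
time_s: 2.4
ee_pos: [0.5019, 0.0969, 0.2498]
eef_rot: [-0.012, 1.57, -0.191]
force: [0.6, 0.0, 0.3]
grip_width: 0.0941
```

{"op": "arm_command", "data": {
  "deltas": [
    {"translation": [0,0,0],"turn": [0,0,0]},
    {"translation": [0,0,0],"turn": [0,0,0]}
  ]
}}

```text
time_s: 2.57
ee_pos: [0.5013, 0.0983, 0.2492]
eef_rot: [-3.005, 1.57, 3.098]
force: [-1.4, 0.7, -0.3]
grip_width: 0.0944
```

Run:
```python
from h import *
p,Rm,o=pose();print(p,Rm.round(3),o['force'],o['time_s'])
c=optics.get_calibration('wrist');im=optics.camera('wrist');save('w2.png',im,1.5)
for t in['driver_mid','board','driver_small','driver_wide']:
    for x in models.mark_of(t,'wrist')[:4]: print(t,np.round(x['at'],1),round(x['score'],2),onz(c,x['at'],.012).round(4))
```

```text
[0.50125814 0.09833741 0.24920476] [[-0.     0.18   0.984]
 [ 0.     0.984 -0.18 ]
 [-1.    -0.    -0.   ]] [-1.44205527  0.66064445 -0.28174816] 2.5667
driver_mid [325.6  49.1] 0.97 [0.3684 0.2071 0.012 ]
driver_mid [264.1 179.6] 0.86 [0.5204 0.1017 0.012 ]
driver_mid [245.4  68.9] 0.58 [0.3739 0.1041 0.012 ]
driver_small [313.1 231.5] 0.87 [0.6109 0.1587 0.012 ]
driver_wide [334.6 160. ] 0.55 [0.5105 0.2015 0.012 ]
```

View pics/w2.png

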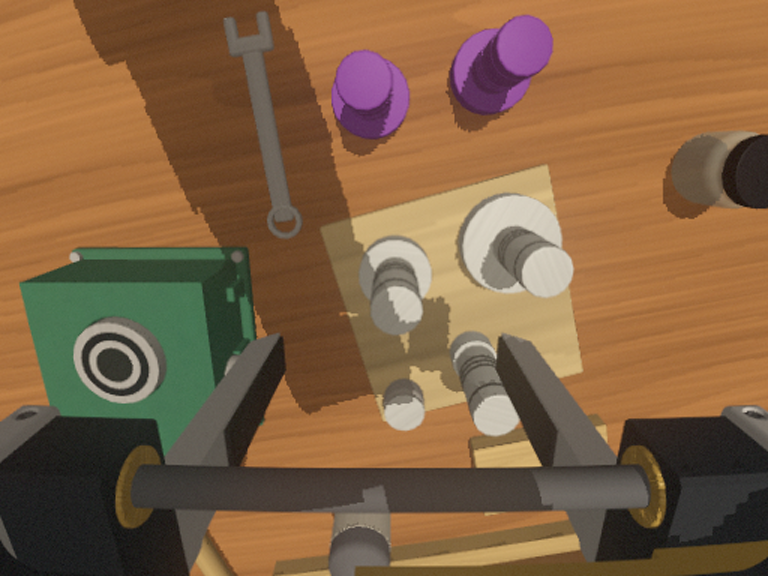

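The wrist picture (1.5×) shows the medium driver between the jaws with its top at (396,309) and foot at (395,270), the housing at left with the bearing at (119,361), and the purple look-alikes above.

Run:
```python
from h import *
c=optics.get_calibration('wrist')
print('top',onz(c,[396.5/1.5,309/1.5],.127))
for z in(.097,.0995,.102): print('bearing',z,onz(c,[117/1.5,362/1.5],z))
# housing top edges
for nm,px in (('-x+y top',(203,283)),('-x-y top',(21,283))): print(nm,onz(c,np.array(px)/1.5,.09))
for nm,px in (('foot -x+y',(248,248)),('foot -x-y',(75,249))): print(nm,onz(c,np.array(px)/1.5,.012))
im=cv2.imread('pics/w2.png')[180:480,0:300]
cv2.imwrite('pics/w2c.png',cv2.resize(im,None,fx=2,fy=2))
plan([.5205,.1015,.098],down(np.radians(79.8)))
```

```text
top [0.5172577  0.10318292 0.127     ]
bearing 0.097 [ 0.53345452 -0.12658235  0.097     ]
bearing 0.0995 [ 0.53252134 -0.12464642  0.0995    ]
bearing 0.102 [ 0.53158816 -0.12271049  0.102     ]
-x+y top [ 0.48400135 -0.04002195  0.09      ]
-x-y top [ 0.45746051 -0.1877845   0.09      ]
foot -x+y [ 0.4756166  -0.02656804  0.012     ]
foot -x-y [ 0.44592634 -0.1918491   0.012     ]
trans [6.06, 0.18, 0.79] turn [0.02, 0.0, -0.0] rows 3.6668847459617653 0.01347800985448416
```

View pics/w2c.png

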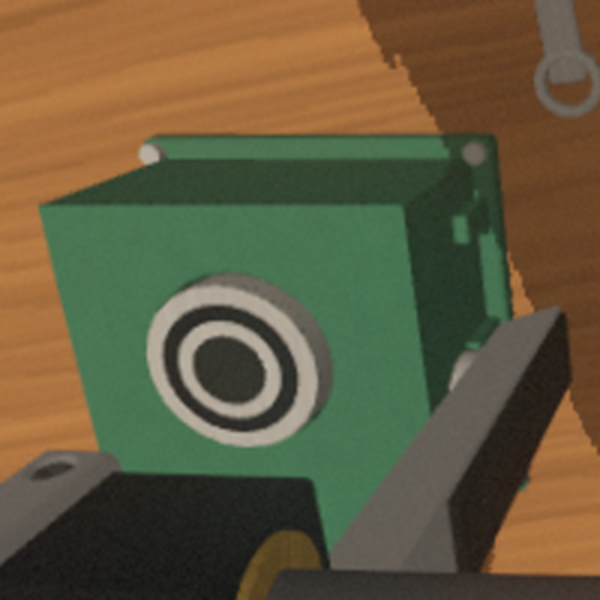

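{"op": "arm_command", "data": {
  "deltas": [
    {"translation": [3,0.16,0.7],"turn": [0,0,0]},
    {"translation": [3,0.16,0.7],"turn": [0,0,0]},
    {"translation": [5,0.16,0.7],"turn": [0,0,0]},
    {"translation": [6.1,0.16,0.7],"turn": [0,0,0]},
    {"translation": [6.1,0.16,0.7],"turn": [0,0,0]},
    {"translation": [6.1,0.16,0.7],"turn": [0,0,0]}
  ]
}}

```text
time_s: 3.32
ee_pos: [0.5181, 0.1009, 0.0968]
eef_rot: [-2.842, 1.568, -3.019]
force: [0.1, -0.5, 1.4]
grip_width: 0.0942
```

Run:
```python
from h import *
p,Rm,o=pose();print(p,o['force'],o['time_s'])
im=optics.camera('wrist');save('w3.png',im,1.2); save('s3.png',optics.camera('side')[100:250,130:330],3)
```

```text
[0.51814015 0.10092224 0.09683535] [ 0.05038921 -0.50992168  1.3566608 ] 3.3167
```

View pics/w3.png

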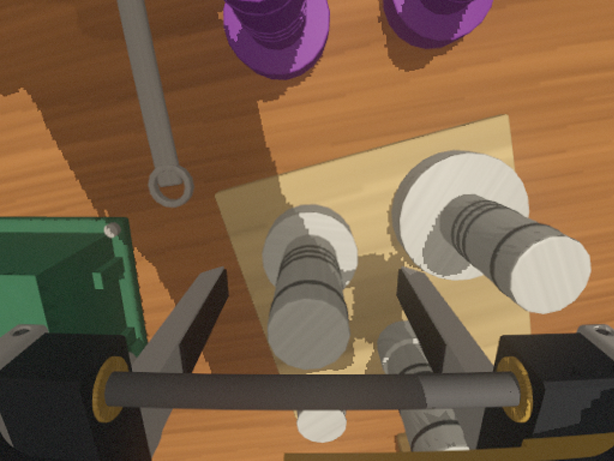

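View pics/s3.png

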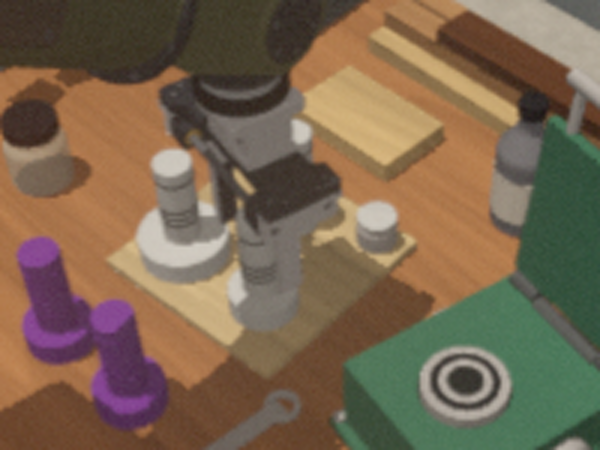

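Run:
```python
from h import *
c=optics.get_calibration('wrist')
X=onz(c,np.array([309,333])/1.2,.127);print(X); Y=onz(c,np.array([310.5,249])/1.2,.038);print('foot top',Y)
p,Rm,o=pose();print(Rm.T@(X-p)/.025,Rm.T@(Y-p)/.025)
```

```text
[0.52165213 0.10043272 0.127     ]
foot top [0.51564046 0.10189237 0.038     ]
[-1.10010462 -0.00421305  0.07947807] [ 2.45912828  0.00749019 -0.17850942]
```

{"op": "arm_command", "data": {
  "deltas": [
    {"translation": [0,0,0.05],"turn": [0,0,0]},
    {"translation": [0,0,0.05],"turn": [0,0,0]},
    {"translation": [0,0,0.05],"turn": [0,0,0]},
    {"translation": [0,0,0.05],"turn": [0,0,0]},
    {"translation": [0,0,0.05],"turn": [0,0,0]},
    {"translation": [0,0,0.05],"turn": [0,0,0]},
    {"translation": [0,0,0.05],"turn": [0,0,0]},
    {"translation": [0,0,0.05],"turn": [0,0,0]}
  ],
  "gripper": 20,
  "force": 55
}}

```text
time_s: 4.08
ee_pos: [0.52, 0.1001, 0.0969]
eef_rot: [-2.857, 1.571, -3.035]
force: [-0.2, -0.7, -0.2]
grip_width: 0.044
```

{"op": "arm_command", "data": {
  "deltas": [
    {"translation": [-1,0,0.05],"turn": [0,0,0]},
    {"translation": [-2,0,0.05],"turn": [0,0,0]},
    {"translation": [-3,0,0.05],"turn": [0,0,0]},
    {"translation": [-4,0,0.05],"turn": [0,0,0]},
    {"translation": [-5,0,0.05],"turn": [0,0,0]},
    {"translation": [-6,0,0.05],"turn": [0,0,0]},
    {"translation": [-6,0,0.05],"turn": [0,0,0]}
  ]
}}

```text
time_s: 4.67
ee_pos: [0.5224, 0.1001, 0.2515]
eef_rot: [0.3, 1.564, 0.122]
force: [0.3, 0.7, -1.8]
grip_width: 0.035
```

Run:
```python
from h import *
p,Rm,o=pose();print(p,Rm.round(3),o['force'],o['grip_width'],o['time_s'])
# target: camera sees bore unobstructed: place TCP so that bore is at side
plan([.5335-.07*.984,-.125+.07*.18,.24],down(np.radians(79.8)))
```

```text
[0.52241667 0.10009007 0.25154375] [[ 0.006  0.177  0.984]
 [ 0.001  0.984 -0.177]
 [-1.     0.002  0.006]] [ 0.28256896  0.67136882 -1.83810352] 0.03499701880519992 4.6667
trans [0.44, -8.78, -0.77] turn [0.0, 0.07, -0.02] rows 5.288068502096462 0.052090055554119045
```

Run:
```python
from h import *
a=np.radians(-10.2);ex=np.array([np.cos(a),np.sin(a)]);ey=np.array([-ex[1],ex[0]])
q=np.array([.533,-.125])+.11*ey-.02*ex
plan([*q,.25],down(np.radians(79.8)))
```

```text
trans [0.06, -4.39, 1.21] turn [0.0, 0.07, -0.02] rows 2.7283396456926363 0.052090055554119045
```

{"op": "arm_command", "data": {
  "deltas": [
    {"translation": [0,-1,0.3],"turn": [0,0,0]},
    {"translation": [0,-2.2,0.6],"turn": [0,0,0]},
    {"translation": [0,-3.4,1],"turn": [0,0,0]},
    {"translation": [0,-4.4,1.2],"turn": [0,0,0]},
    {"translation": [0,-4.4,1.2],"turn": [0,0,0]},
    {"translation": [0,-4.4,1.2],"turn": [0,0,0]},
    {"translation": [0,-4.4,1.2],"turn": [0,0,0]},
    {"translation": [0,-4.4,1.2],"turn": [0,0,0]}
  ]
}}

```text
time_s: 5.33
ee_pos: [0.5311, -0.0129, 0.2465]
eef_rot: [3.067, 1.57, 2.89]
force: [-0.3, 0.2, -2.1]
grip_width: 0.035
```

Run:
```python
from h import *
p,Rm,o=pose();print(p,Rm.round(3),o['force'],o['grip_width'],o['time_s'])
c=optics.get_calibration('wrist')
im=optics.camera('wrist');save('w4.png',im,1.5); s=optics.camera('side');save('s4.png',s[80:280,150:350],3)
for t in('bearing_top','bore'):
  for x in models.mark_of(t,'wrist'): print(t,x['at'],x['score'],onz(c,x['at'],.0995 if t!='bore' else .09))
```

```text
[ 0.5311388  -0.01286762  0.24649462] [[-0.001  0.176  0.984]
 [ 0.     0.984 -0.176]
 [-1.     0.    -0.001]] [-0.34164265  0.24734218 -2.14416037] 0.03501694981123377 5.3333
bearing_top [158.2, 205.6] 0.63 [ 0.53540878 -0.12749728  0.0995    ]
bore [159.9, 203.5] 0.9 [ 0.53600977 -0.12887406  0.09      ]
```

View pics/w4.png

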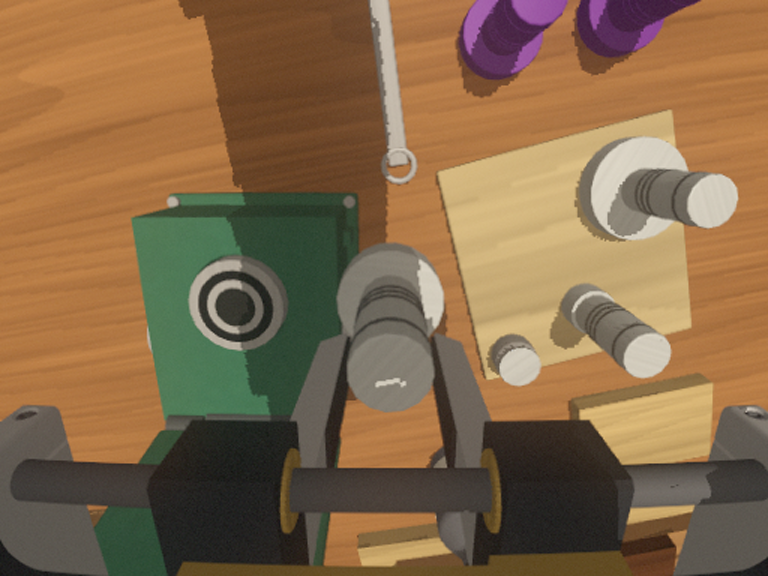

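View pics/s4.png

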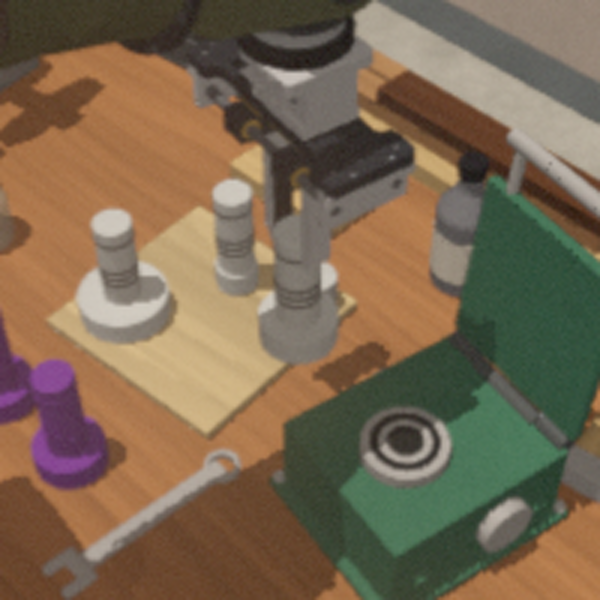

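Run:
```python
from h import *
c=optics.get_calibration('wrist');p,Rm,o=pose()
im=cv2.imread('pics/w4.png')
cv2.imwrite('pics/w4c.png',cv2.resize(im[225:375,165:465],None,fx=2.6,fy=2.6,interpolation=cv2.INTER_CUBIC))
im=optics.camera('wrist');g=cv2.cvtColor(im,cv2.COLOR_RGB2GRAY).astype(int);sat=im.max(2).astype(int)-im.min(2)
sub=np.zeros(g.shape,np.uint8);sub[165:240,120:198]=(sat<25)[165:240,120:198]
cs,_=cv2.findContours(sub,cv2.RETR_CCOMP,cv2.CHAIN_APPROX_NONE)
for k in cs:
    if len(k)>25:
        e=cv2.fitEllipse(k);print('ell',np.round(e[0],1),np.round(e[1],1),len(k),onz(c,e[0],.0995))
d=np.zeros(g.shape,np.uint8);d[165:240,120:198]=((g<70)&(sat<25))[165:240,120:198]
cs,_=cv2.findContours(d,cv2.RETR_CCOMP,cv2.CHAIN_APPROX_NONE)
for k in cs:
    if len(k)>25:
        e=cv2.fitEllipse(k);print('dark',np.round(e[0],1),np.round(e[1],1),len(k),onz(c,e[0],.0995))
for nm,px,dz in(('top',(391,370),.03),('foot',(390,298),-.059)):
    X=onz(c,np.array(px)/1.5,p[2]+dz);print(nm,X,(Rm.T@(X-p)*1000).round(1))
```

```text
ell [195.4 186.2] [ 4.1 12.2] 38 [ 0.52126269 -0.08141938  0.0995    ]
ell [189.9 166.2] [ 3.2 13.5] 34 [ 0.4987212  -0.08188562  0.0995    ]
ell [162.5 200.6] [68.1 73.3] 388 [ 0.53087948 -0.12146925  0.0995    ]
dark [182.3 232. ] [ 9. 18.] 73 [ 0.57159847 -0.10935741  0.0995    ]
dark [191.1 214.8] [ 8.2 29.8] 110 [ 0.55286034 -0.09414751  0.0995    ]
dark [156.8 204.2] [22.9 25.9] 69 [ 0.53390729 -0.12900157  0.0995    ]
dark [157.2 203.5] [44.6 49.9] 135 [ 0.5331778  -0.12831162  0.0995    ]
dark [156.3 203.7] [36.3 40.3] 107 [ 0.53321227 -0.12937736  0.0995    ]
dark [195.4 186.2] [ 4.1 12.2] 38 [ 0.52126269 -0.08141938  0.0995    ]
dark [187.5 188.9] [ 6.3 23.6] 71 [ 0.52275881 -0.09062045  0.0995    ]
dark [189.9 166.2] [ 3.2 13.5] 34 [ 0.4987212  -0.08188562  0.0995    ]
dark [176.4 169.6] [ 9.9 26.4] 96 [ 0.49966663 -0.0971551   0.0995    ]
top [ 0.51454402 -0.00848924  0.27689776] [-30.    1.6 -17.2]
foot [ 0.51892841 -0.00962668  0.18789776] [ 59.    1.2 -12.7]
```

View pics/w4c.png

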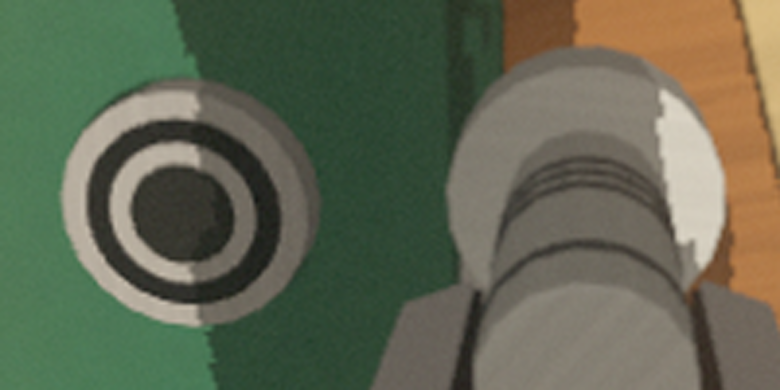

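The driver was gripped late, while I was already lifting, so it hangs about 33 mm low in the pads. I'll set it back on its place and grip it properly.

Run:
```python
from h import *
plan([.520,.101,.2475],down(np.radians(79.8)))
```

```text
trans [-0.02, 4.42, -1.25] turn [0.01, -0.0, -0.0] rows 2.7511992320323246 0.0064565385226768544
```

{"op": "arm_command", "data": {
  "deltas": [
    {"translation": [0,1.1,-0.3],"turn": [0,0,0]},
    {"translation": [0,2.2,-0.6],"turn": [0,0,0]},
    {"translation": [0,3.3,-0.9],"turn": [0,0,0]},
    {"translation": [0,4.4,-1.25],"turn": [0,0,0]},
    {"translation": [0,4.4,-1.25],"turn": [0,0,0]},
    {"translation": [1,4.4,-1.25],"turn": [0,0,0]},
    {"translation": [2,4.4,-1.25],"turn": [0,0,0]},
    {"translation": [3,4.4,-1.25],"turn": [0,0,0]},
    {"translation": [3.8,4.4,-1.25],"turn": [0,0,0]},
    {"translation": [3.8,4.4,-1.25],"turn": [0,0,0]}
  ]
}}

```text
time_s: 6.42
ee_pos: [0.5183, 0.0998, 0.1483]
eef_rot: [-2.831, 1.565, -3.008]
force: [-1.3, 0.6, -3.8]
grip_width: 0.035
```

Run:
```python
from h import *
p,Rm,o=pose();print(p,o['force'],o['grip_width'],o['time_s'])
s=optics.camera('side');save('s5.png',s[100:220,150:310],4)
save('w5.png',optics.camera('wrist'))
```

```text
[0.51830286 0.09984176 0.14826064] [-1.28308706  0.58152118 -3.8255845 ] 0.034990154528303175 6.4167
```

View pics/s5.png

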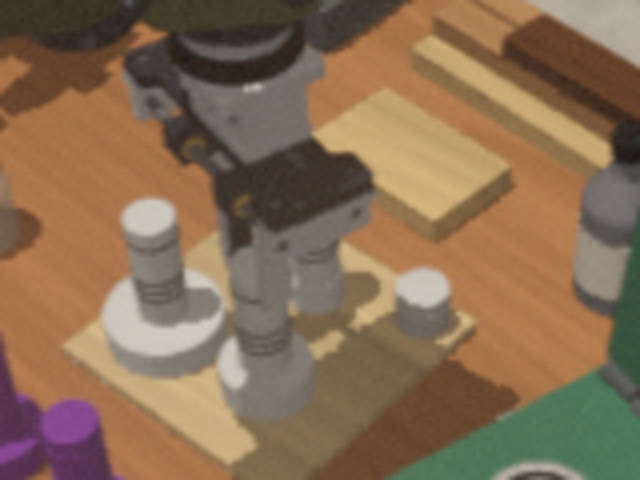

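View pics/w5.png

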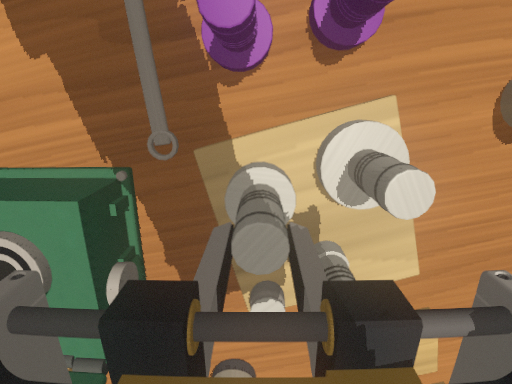

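{"op": "arm_command", "data": {
  "deltas": [
    {"translation": [0.1,0,0],"turn": [0,0,0]},
    {"translation": [0.2,0,0],"turn": [0,0,0]},
    {"translation": [0.3,0,0],"turn": [0,0,0]},
    {"translation": [0.4,0,0],"turn": [0,0,0]},
    {"translation": [0.45,0,0],"turn": [0,0,0]},
    {"translation": [0.5,0,0],"turn": [0,0,0]}
  ]
}}

```text
time_s: 7.02
ee_pos: [0.52, 0.1001, 0.1394]
eef_rot: [0.348, 1.571, 0.171]
force: [-0.3, 0.3, -2.1]
grip_width: 0.0351
```

{"op": "arm_command", "data": {
  "deltas": [
    {"translation": [0.05,0,0],"turn": [0,0,0]},
    {"translation": [0.1,0,0],"turn": [0,0,0]},
    {"translation": [0.15,0,0],"turn": [0,0,0]}
  ]
}}

```text
time_s: 7.27
ee_pos: [0.52, 0.1001, 0.1356]
eef_rot: [0.292, 1.571, 0.114]
force: [0.5, -0.3, -1.4]
grip_width: 0.0352
```

{"op": "arm_command", "data": {
  "deltas": [
    {"translation": [0.04,0,0],"turn": [0,0,0]},
    {"translation": [0.08,0,0],"turn": [0,0,0]},
    {"translation": [0.12,0,0],"turn": [0,0,0]}
  ]
}}

```text
time_s: 7.52
ee_pos: [0.52, 0.1001, 0.1326]
eef_rot: [-0.108, 1.571, -0.286]
force: [-0.5, -0.3, -2.3]
grip_width: 0.035
```

{"op": "arm_command", "data": {
  "deltas": [
    {"translation": [0.04,0,0],"turn": [0,0,0]},
    {"translation": [0.08,0,0],"turn": [0,0,0]}
  ]
}}

```text
time_s: 7.68
ee_pos: [0.52, 0.1001, 0.1306]
eef_rot: [-0.724, 1.571, -0.902]
force: [0.4, -0.4, -2.2]
grip_width: 0.0352
```

{"op": "arm_command", "data": {
  "deltas": [
    {"translation": [0.04,0,0],"turn": [0,0,0]},
    {"translation": [0.08,0,0],"turn": [0,0,0]}
  ]
}}

```text
time_s: 7.85
ee_pos: [0.52, 0.1001, 0.1286]
eef_rot: [0.931, 1.571, 0.753]
force: [0.3, -0.1, -2.8]
grip_width: 0.0349
```

{"op": "arm_command", "data": {
  "deltas": [
    {"translation": [0.04,0,0],"turn": [0,0,0]},
    {"translation": [0.08,0,0],"turn": [0,0,0]}
  ]
}}

```text
time_s: 8.02
ee_pos: [0.52, 0.1001, 0.1266]
eef_rot: [-0.442, 1.571, -0.619]
force: [-0.1, -0.1, -2.6]
grip_width: 0.0349
```

Run:
```python
from h import *
p,Rm,o=pose();print(p,o['force'],o['grip_width'],o['time_s'])
s=optics.camera('side');save('s6.png',s[100:220,150:310],4)
save('c6.png',optics.camera('scene')[110:230,230:390],4)
```

```text
[0.51999442 0.10012193 0.12661788] [-0.08695453 -0.0760173  -2.60187195] 0.034899982416807133 8.0167
```

View pics/s6.png

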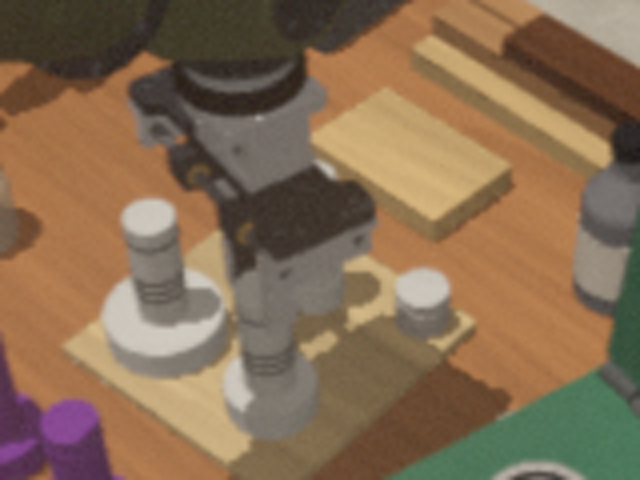

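View pics/c6.png

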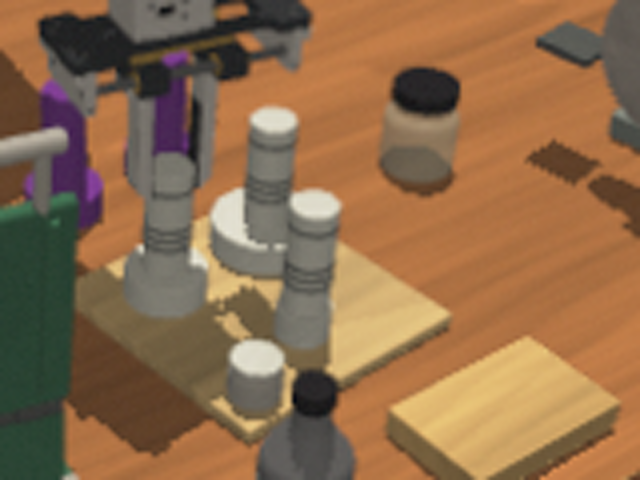

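{"op": "arm_command", "data": {
  "deltas": [
    {"translation": [0.04,0,0],"turn": [0,0,0]},
    {"translation": [0.08,0,0],"turn": [0,0,0]}
  ]
}}

```text
time_s: 8.28
ee_pos: [0.5208, 0.1, 0.126]
eef_rot: [0.127, 1.568, -0.051]
force: [-4.5, -2.5, 22.6]
grip_width: 0.035
```

{"op": "arm_command", "data": {
  "deltas": [
    {"translation": [0.04,0,0],"turn": [0,0,0]},
    {"translation": [0.08,0,0],"turn": [0,0,0]}
  ]
}}

```text
time_s: 8.45
ee_pos: [0.5212, 0.1001, 0.126]
eef_rot: [0.179, 1.567, 0.001]
force: [-11.8, -3.1, 41.9]
grip_width: 0.0351
```

{"op": "arm_command", "data": {
  "deltas": [
    {"translation": [0.04,0,0],"turn": [0,0,0]},
    {"translation": [0.08,0,0],"turn": [0,0,0]}
  ]
}}

```text
time_s: 8.62
ee_pos: [0.5219, 0.1001, 0.126]
eef_rot: [0.189, 1.564, 0.011]
force: [-18.9, -4.6, 61.8]
grip_width: 0.035
```

{"op": "arm_command", "data": {
  "deltas": [
    {"translation": [-0.12,0,0],"turn": [0,0,0]},
    {"translation": [-0.24,0,0],"turn": [0,0,0]},
    {"translation": [-0.24,0,0],"turn": [0,0,0]}
  ]
}}

```text
time_s: 8.87
ee_pos: [0.5202, 0.1002, 0.1272]
eef_rot: [0.346, 1.57, 0.168]
force: [0.0, -0.2, -2.0]
grip_width: 0.0352
```

{"op": "arm_command", "data": {
  "deltas": [
    {"translation": [0.04,0,0],"turn": [0,0,0]},
    {"translation": [0.05,0,0],"turn": [0,0,0]}
  ]
}}

```text
time_s: 9.03
ee_pos: [0.5206, 0.1, 0.126]
eef_rot: [0.103, 1.569, -0.075]
force: [-0.8, -2.4, 11.3]
grip_width: 0.0354
```

{"op": "arm_command", "data": {
  "deltas": [
    {"translation": [0,0,0],"turn": [0,0,0]},
    {"translation": [0,0,0],"turn": [0,0,0]},
    {"translation": [0,0,0],"turn": [0,0,0]},
    {"translation": [0,0,0],"turn": [0,0,0]}
  ],
  "gripper": 60
}}

```text
time_s: 9.37
ee_pos: [0.5199, 0.1002, 0.1251]
eef_rot: [-2.9, 1.57, -3.078]
force: [-0.2, 0.3, 0.5]
grip_width: 0.0578
```

Run:
```python
from h import *
p,Rm,o=pose();print(p,o['force'],o['grip_width'],o['time_s'])
c=optics.get_calibration('wrist')
im=optics.camera('wrist');save('w7.png',im,1.5)
plan([.520,.1005,.092],down(np.radians(79.8)))
```

```text
[0.51986256 0.1001612  0.12509367] [-0.24845095  0.32984     0.46182942] 0.057756979224495186 9.3667
trans [1.33, 0.02, 0.0] turn [0.0, -0.01, 0.0] rows 0.7951770034521146 0.004195915464407684
```

View pics/w7.png

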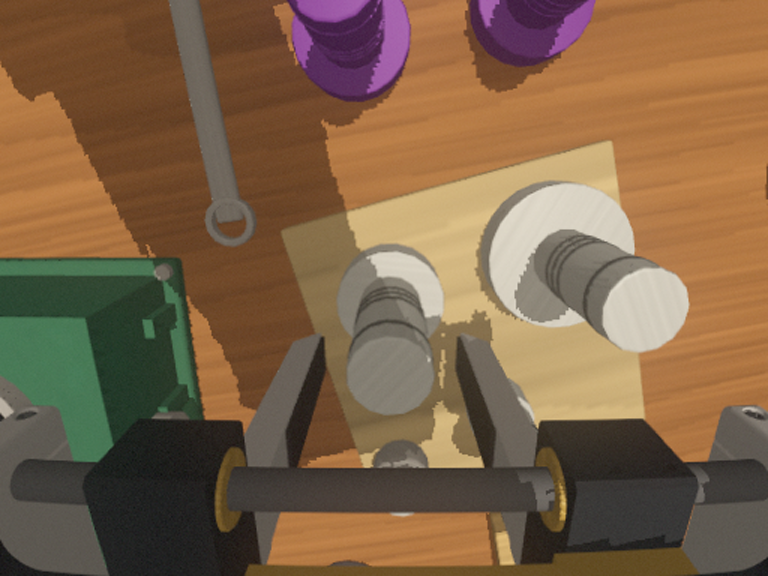

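Run:
```python
from h import *
c=optics.get_calibration('wrist');p,Rm,o=pose()
X=onz(c,np.array([391,372])/1.5,.127);print((Rm.T@(X-p)*1000).round(1))
```

```text
[-1.8  1.6 -1.7]
```

{"op": "arm_command", "data": {
  "deltas": [
    {"translation": [0.4,0,0],"turn": [0,0,0]},
    {"translation": [0.8,0,0],"turn": [0,0,0]},
    {"translation": [1.2,0,0],"turn": [0,0,0]},
    {"translation": [1.3,0,0],"turn": [0,0,0]},
    {"translation": [1.3,0,0],"turn": [0,0,0]}
  ]
}}

```text
time_s: 9.83
ee_pos: [0.5194, 0.1001, 0.0916]
eef_rot: [-2.847, 1.568, -3.025]
force: [-0.6, 0.1, 1.0]
grip_width: 0.0601
```

{"op": "arm_command", "data": {
  "deltas": [
    {"translation": [0,0,0],"turn": [0,0,0]},
    {"translation": [0,0,0],"turn": [0,0,0]},
    {"translation": [0,0,0],"turn": [0,0,0]},
    {"translation": [0,0,0],"turn": [0,0,0]},
    {"translation": [0,0,0],"turn": [0,0,0]},
    {"translation": [0,0,0],"turn": [0,0,0]},
    {"translation": [0,0,0],"turn": [0,0,0]},
    {"translation": [0,0,0],"turn": [0,0,0]}
  ],
  "gripper": 20,
  "force": 55
}}

```text
time_s: 10.5
ee_pos: [0.5202, 0.1001, 0.0933]
eef_rot: [0.274, 1.57, 0.096]
force: [-1.3, -0.2, 2.9]
grip_width: 0.0355
```

{"op": "arm_command", "data": {
  "deltas": [
    {"translation": [-0.5,0,0],"turn": [0,0,0]},
    {"translation": [-1.3,0,0],"turn": [0,0,0]},
    {"translation": [-2.4,0,0],"turn": [0,0,0]},
    {"translation": [-3.5,0,0],"turn": [0,0,0]},
    {"translation": [-4.5,0,0],"turn": [0,0,0]},
    {"translation": [-5.5,0,0],"turn": [0,0,0]},
    {"translation": [-6.2,0,0],"turn": [0,0,0]},
    {"translation": [-6.2,-1,0.3],"turn": [0,0,0]},
    {"translation": [-6.2,-2.2,0.6],"turn": [0,0,0]},
    {"translation": [-6.2,-3.4,0.9],"turn": [0,0,0]},
    {"translation": [-6.2,-4.4,1.2],"turn": [0,0,0]},
    {"translation": [-6.2,-4.4,1.2],"turn": [0,0,0]}
  ]
}}

```text
time_s: 11.5
ee_pos: [0.53, -0.0171, 0.2474]
eef_rot: [-2.271, 1.57, -2.452]
force: [-0.4, -0.0, -2.6]
grip_width: 0.0357
```

{"op": "arm_command", "data": {
  "deltas": [
    {"translation": [0,0,0],"turn": [0,0,0]},
    {"translation": [0,0,0],"turn": [0,0,0]},
    {"translation": [0,0,0],"turn": [0,0,0]},
    {"translation": [0,0,0],"turn": [0,0,0]},
    {"translation": [0,0,0],"turn": [0,0,0]},
    {"translation": [0,0,0],"turn": [0,0,0]}
  ]
}}

```text
time_s: 12.0
ee_pos: [0.53, -0.0129, 0.248]
eef_rot: [0.394, 1.571, 0.217]
force: [0.4, -0.2, -1.8]
grip_width: 0.0356
```

```bash
cat > be.py <<'E'
from h import *
p,Rm,o=pose();print(p,Rm.round(3).tolist(),o['force'],o['grip_width'],o['time_s'])
c=optics.get_calibration('wrist')
im=optics.camera('wrist');save('w8.png',im,1.5)
g=cv2.cvtColor(im,cv2.COLOR_RGB2GRAY).astype(int);sat=im.max(2).astype(int)-im.min(2)
d=np.zeros(g.shape,np.uint8);d[165:240,120:198]=((g<70)&(sat<25))[165:240,120:198]
cs,_=cv2.findContours(d,cv2.RETR_CCOMP,cv2.CHAIN_APPROX_NONE)
for k in cs:
    if len(k)>60:
        e=cv2.fitEllipse(k);print('dark',np.round(e[0],1),np.round(e[1],1),len(k),onz(c,e[0],.0995))
E
python3 be.py
```

```text
[ 0.53001938 -0.01294265  0.24796232] [[0.0, 0.176, 0.984], [0.0, 0.984, -0.176], [-1.0, 0.0, 0.0]] [ 0.43531241 -0.21405353 -1.77998865] 0.03557728802392758 12.0
dark [157.4 205. ] [22.7 26. ] 70 [ 0.53392817 -0.12891788  0.0995    ]
dark [157.8 204.3] [44.3 49.8] 133 [ 0.53320142 -0.12830637  0.0995    ]
dark [156.8 204.4] [36.3 40.1] 107 [ 0.53312008 -0.12945936  0.0995    ]
dark [188.7 205.2] [16.7 52.5] 301 [ 0.54035212 -0.09416508  0.0995    ]
dark [181.4 170.7] [13.8 34.9] 117 [ 0.50075389 -0.09241548  0.0995    ]
```

View pics/w8.png

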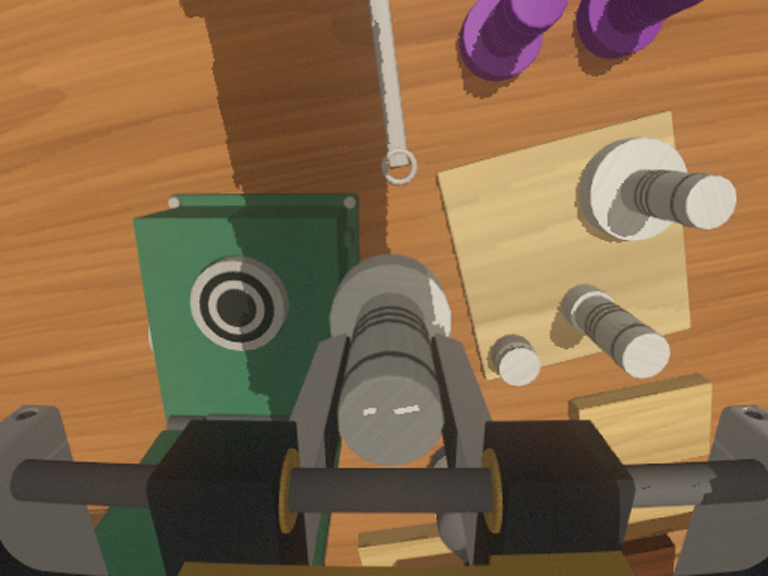

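Run:
```python
from h import *
c=optics.get_calibration('wrist');p,Rm,o=pose()
X=onz(c,np.array([391,418])/1.5,p[2]+.034);off=Rm.T@(X-p);print('top',(off*1000).round(1))
# foot top rim (r=32mm, z=p-.055): project predicted for offsets
for dz in(-.002,0,.002):
  for h in (.055,.081):
    a=np.linspace(0,2*np.pi,200);r=.032
    P=p+(Rm@np.c_[np.full(200,h),.0014+r*np.cos(a),dz+r*np.sin(a)].T).T
    q=proj(c,P)*1.5;print(dz,h,'left',q[:,0].min().round(1),'right',q[:,0].max().round(1),'top',q[:,1].min().round(1),'bot',q[:,1].max().round(1))
im=cv2.imread('pics/w8.png');cv2.imwrite('pics/w8c.png',cv2.resize(im[240:470,310:470],None,fx=2.5,fy=2.5))
```

```text
top [-34.    1.5  -1.6]
-0.002 0.055 left 329.0 right 451.9 top 260.1 bot 375.0
-0.002 0.081 left 334.9 right 445.9 top 249.2 bot 354.2
0 0.055 left 329.2 right 451.7 top 263.9 bot 378.3
0 0.081 left 335.1 right 445.8 top 252.7 bot 357.3
0.002 0.055 left 329.3 right 451.5 top 267.8 bot 381.6
0.002 0.081 left 335.2 right 445.6 top 256.2 bot 360.3
```

View pics/w8c.png

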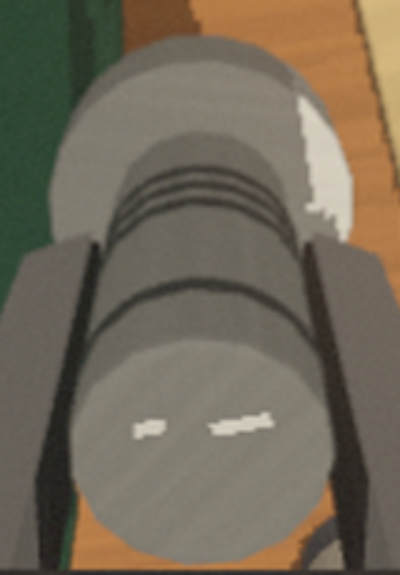

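Run:
```python
from h import *
plan([.5329,-.1301,.195],down(np.radians(79.8)))
```

```text
trans [2.12, -4.59, 0.94] turn [0.01, -0.0, -0.0] rows 3.0816046088733544 0.005451048833407713
```

{"op": "arm_command", "data": {
  "deltas": [
    {"translation": [0,-1.1,0.24],"turn": [0,0,0]},
    {"translation": [0,-2.2,0.48],"turn": [0,0,0]},
    {"translation": [0,-3.3,0.7],"turn": [0,0,0]},
    {"translation": [0,-4.2,0.9],"turn": [0,0,0]},
    {"translation": [0,-4.6,0.94],"turn": [0,0,0]},
    {"translation": [0.5,-4.6,0.94],"turn": [0,0,0]},
    {"translation": [1,-4.6,0.94],"turn": [0,0,0]},
    {"translation": [1.5,-4.6,0.94],"turn": [0,0,0]},
    {"translation": [2,-4.6,0.94],"turn": [0,0,0]},
    {"translation": [2.1,-4.6,0.94],"turn": [0,0,0]},
    {"translation": [2.1,-4.6,0.94],"turn": [0,0,0]},
    {"translation": [2.1,-4.6,0.94],"turn": [0,0,0]}
  ]
}}

```text
time_s: 13.05
ee_pos: [0.533, -0.1305, 0.1961]
eef_rot: [-0.074, 1.57, -0.252]
force: [0.8, -0.2, -2.1]
grip_width: 0.0356
```

Run:
```python
from h import *
p,Rm,o=pose();print(p,o['force'],o['grip_width'],o['time_s'])
save('w9.png',optics.camera('wrist'),1.3);save('s9.png',optics.camera('side')[130:290,210:370],4)
```

```text
[ 0.53304536 -0.13054043  0.19611109] [ 0.81766433 -0.22020805 -2.0507825 ] 0.0356336179754473 13.05
```

View pics/w9.png

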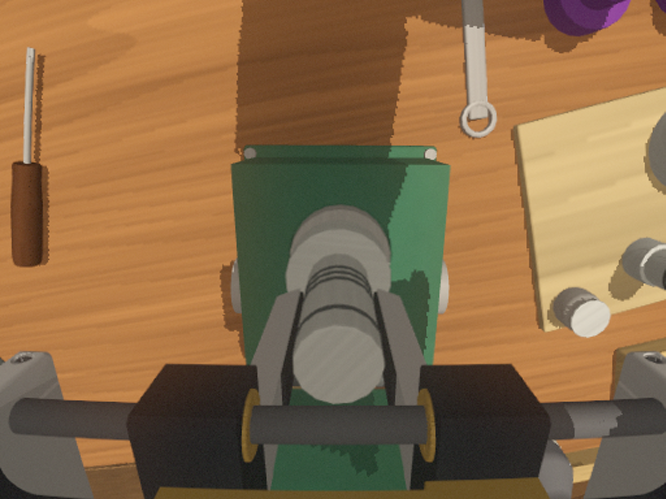

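View pics/s9.png

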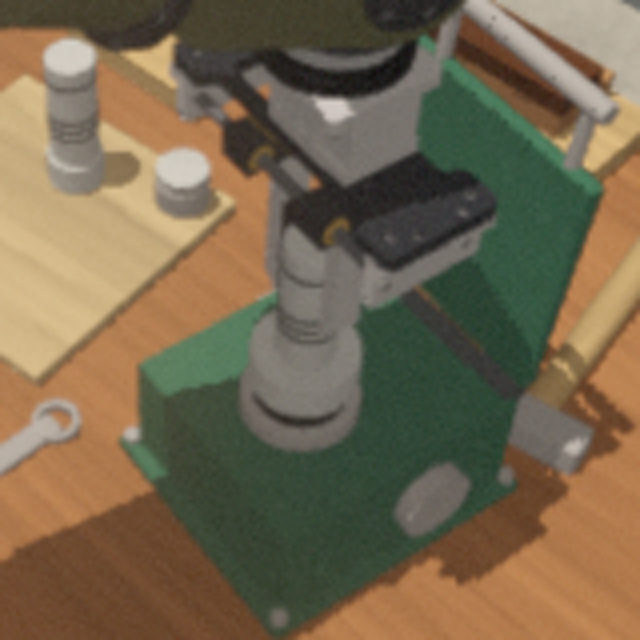

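{"op": "arm_command", "data": {
  "deltas": [
    {"translation": [0.1,0,0],"turn": [0,0,0]},
    {"translation": [0.2,0,0],"turn": [0,0,0]},
    {"translation": [0.3,0,0],"turn": [0,0,0]},
    {"translation": [0.4,0,0],"turn": [0,0,0]},
    {"translation": [0.44,0,0],"turn": [0,0,0]},
    {"translation": [0.44,0,0],"turn": [0,0,0]}
  ]
}}

```text
time_s: 13.65
ee_pos: [0.5327, -0.1308, 0.1841]
eef_rot: [3.027, 1.57, 2.849]
force: [-0.1, -0.7, -2.4]
grip_width: 0.0355
```

{"op": "arm_command", "data": {
  "deltas": [
    {"translation": [0.04,0,0],"turn": [0,0,0]},
    {"translation": [0.08,0,0],"turn": [0,0,0]},
    {"translation": [0.12,0,0],"turn": [0,0,0]},
    {"translation": [0.16,0,0],"turn": [0,0,0]}
  ]
}}

```text
time_s: 13.98
ee_pos: [0.5329, -0.1308, 0.1806]
eef_rot: [-0.218, 1.57, -0.396]
force: [-2.8, 0.3, 6.9]
grip_width: 0.0354
```

{"op": "arm_command", "data": {
  "deltas": [
    {"translation": [0.04,0,0],"turn": [0,0,0]},
    {"translation": [0.08,0,0],"turn": [0,0,0]},
    {"translation": [0.12,0,0],"turn": [0,0,0]},
    {"translation": [0.16,0,0],"turn": [0,0,0]}
  ]
}}

```text
time_s: 14.32
ee_pos: [0.5329, -0.1308, 0.1774]
eef_rot: [-0.122, 1.57, -0.3]
force: [-3.5, 0.7, 7.4]
grip_width: 0.0351
```

{"op": "arm_command", "data": {
  "deltas": [
    {"translation": [0.04,0,0],"turn": [0,0,0]},
    {"translation": [0.08,0,0],"turn": [0,0,0]},
    {"translation": [0.12,0,0],"turn": [0,0,0]},
    {"translation": [0.16,0,0],"turn": [0,0,0]},
    {"translation": [0.2,0,0],"turn": [0,0,0]},
    {"translation": [0.24,0,0],"turn": [0,0,0]},
    {"translation": [0.28,0,0],"turn": [0,0,0]}
  ]
}}

```text
time_s: 14.9
ee_pos: [0.5329, -0.1309, 0.1704]
eef_rot: [-0.163, 1.57, -0.341]
force: [-4.2, 0.8, 7.8]
grip_width: 0.035
```

{"op": "arm_command", "data": {
  "deltas": [
    {"translation": [0.04,0,0],"turn": [0,0,0]},
    {"translation": [0.08,0,0],"turn": [0,0,0]},
    {"translation": [0.12,0,0],"turn": [0,0,0]}
  ]
}}

```text
time_s: 15.15
ee_pos: [0.5329, -0.1308, 0.1674]
eef_rot: [-0.132, 1.57, -0.31]
force: [-3.7, 0.9, 8.1]
grip_width: 0.0355
```

Approaching the shoulder, so one small step at a time now.

{"op": "arm_command", "data": {
  "deltas": [
    {"translation": [0.03,0,0],"turn": [0,0,0]},
    {"translation": [0.06,0,0],"turn": [0,0,0]}
  ]
}}

```text
time_s: 15.32
ee_pos: [0.5329, -0.1308, 0.1659]
eef_rot: [-0.13, 1.57, -0.308]
force: [-3.9, 1.3, 8.1]
grip_width: 0.0352
```

{"op": "arm_command", "data": {
  "deltas": [
    {"translation": [0.02,0,0],"turn": [0,0,0]},
    {"translation": [0.04,0,0],"turn": [0,0,0]}
  ]
}}

```text
time_s: 15.48
ee_pos: [0.533, -0.1309, 0.1652]
eef_rot: [-0.125, 1.57, -0.303]
force: [-6.5, 0.4, 15.4]
grip_width: 0.0353
```

{"op": "arm_command", "data": {
  "deltas": [
    {"translation": [0.02,0,0],"turn": [0,0,0]},
    {"translation": [0.02,0,0],"turn": [0,0,0]}
  ]
}}

```text
time_s: 15.65
ee_pos: [0.533, -0.1308, 0.1652]
eef_rot: [-0.152, 1.569, -0.33]
force: [-6.7, 2.0, 15.5]
grip_width: 0.0355
```

{"op": "arm_command", "data": {
  "deltas": [
    {"translation": [0.02,0,0],"turn": [0,0,0]},
    {"translation": [0.02,0,0],"turn": [0,0,0]}
  ]
}}

```text
time_s: 15.82
ee_pos: [0.5331, -0.1309, 0.1652]
eef_rot: [-0.142, 1.569, -0.32]
force: [-8.9, 3.3, 19.4]
grip_width: 0.0354
```

The force climbed from a steady 8 N to 19 N while z held at 165.2 mm, which is the expected home height. The bearing is seated, so I'm withdrawing.

{"op": "arm_command", "data": {
  "deltas": [
    {"translation": [-0.1,0,0],"turn": [0,0,0]},
    {"translation": [-0.3,0,0],"turn": [0,0,0]},
    {"translation": [-0.7,0,0],"turn": [0,0,0]},
    {"translation": [-1.3,0,0],"turn": [0,0,0]},
    {"translation": [-2,0,0],"turn": [0,0,0]},
    {"translation": [-2.8,0,0],"turn": [0,0,0]},
    {"translation": [-3.4,0,0],"turn": [0,0,0]},
    {"translation": [-3.4,0,0],"turn": [0,0,0]}
  ]
}}

```text
time_s: 16.48
ee_pos: [0.5337, -0.1311, 0.2515]
eef_rot: [-0.137, 1.566, -0.315]
force: [0.8, 0.2, -0.8]
grip_width: 0.0355
```

Run:
```python
from h import *
p,Rm,o=pose();print(p,o['force'],o['time_s'])
save('s10.png',optics.camera('side')[110:290,210:370],3.3)
plan([.5202,.1001,p[2]],down(np.radians(79.8)))
```

```text
[ 0.53374006 -0.13107479  0.25154709] [ 0.78245254  0.19723835 -0.82905571] 16.4833
trans [-0.1, 9.0, -2.15] turn [0.0, 0.03, 0.0] rows 5.5494615827305385 0.02233096453597345
```

View pics/s10.png

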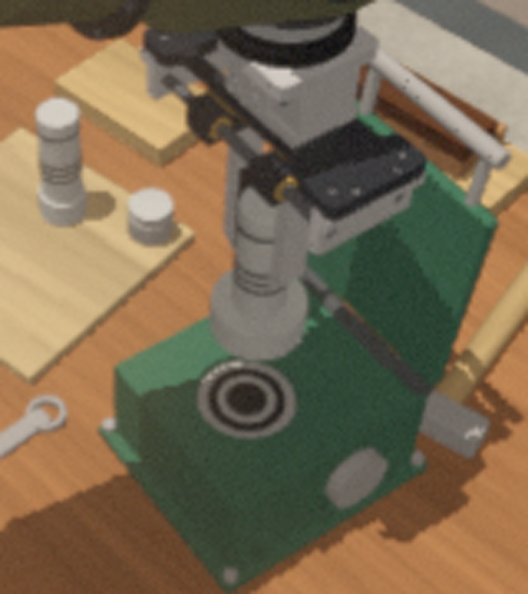

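The side picture shows the bearing sunk below the housing's top face at (247,398). The driver goes back to its board place.

{"op": "arm_command", "data": {
  "deltas": [
    {"translation": [0,1,-0.24],"turn": [0,0,0]},
    {"translation": [0,2.2,-0.53],"turn": [0,0,0]},
    {"translation": [0,3.5,-0.84],"turn": [0,0,0]},
    {"translation": [0,4.8,-1.15],"turn": [0,0,0]},
    {"translation": [0,6.1,-1.46],"turn": [0,0,0]},
    {"translation": [0,7.4,-1.77],"turn": [0,0,0]},
    {"translation": [0,8.4,-2],"turn": [0,0,0]},
    {"translation": [0,9,-2.15],"turn": [0,0,0]},
    {"translation": [0,9,-2.15],"turn": [0,0,0]},
    {"translation": [0,9,-2.15],"turn": [0,0,0]},
    {"translation": [0,9,-2.15],"turn": [0,0,0]}
  ]
}}

```text
time_s: 17.45
ee_pos: [0.5196, 0.0995, 0.2472]
eef_rot: [-2.656, 1.57, -2.834]
force: [0.5, 0.2, -2.1]
grip_width: 0.0358
```

{"op": "arm_command", "data": {
  "deltas": [
    {"translation": [0.8,0,0],"turn": [0,0,0]},
    {"translation": [1.8,0,0],"turn": [0,0,0]},
    {"translation": [3,0,0],"turn": [0,0,0]},
    {"translation": [4,0,0],"turn": [0,0,0]},
    {"translation": [5,0,0],"turn": [0,0,0]},
    {"translation": [5.6,0,0],"turn": [0,0,0]},
    {"translation": [5.8,0,0],"turn": [0,0,0]},
    {"translation": [5.8,0,0],"turn": [0,0,0]},
    {"translation": [5.8,0,0],"turn": [0,0,0]}
  ]
}}

```text
time_s: 18.2
ee_pos: [0.5202, 0.0996, 0.1037]
eef_rot: [0.23, 1.57, 0.051]
force: [0.6, -0.2, -2.1]
grip_width: 0.0349
```

{"op": "arm_command", "data": {
  "deltas": [
    {"translation": [0.1,0,0],"turn": [0,0,0]},
    {"translation": [0.2,0,0],"turn": [0,0,0]},
    {"translation": [0.28,0,0],"turn": [0,0,0]},
    {"translation": [0.33,0,0],"turn": [0,0,0]},
    {"translation": [0.36,0,0],"turn": [0,0,0]},
    {"translation": [0.36,0,0],"turn": [0,0,0]}
  ]
}}

```text
time_s: 18.7
ee_pos: [0.5197, 0.1002, 0.0939]
eef_rot: [-2.78, 1.571, -2.958]
force: [0.2, 0.3, -2.7]
grip_width: 0.0354
```

{"op": "arm_command", "data": {
  "deltas": [
    {"translation": [0.03,0,0],"turn": [0,0,0]},
    {"translation": [0.05,0,0],"turn": [0,0,0]}
  ]
}}

```text
time_s: 18.87
ee_pos: [0.5199, 0.1002, 0.0933]
eef_rot: [0.178, 1.57, 0.0]
force: [-4.6, -1.6, 11.1]
grip_width: 0.0349
```

Contact with the board. Releasing slowly, then rising straight up.

{"op": "arm_command", "data": {
  "deltas": [
    {"translation": [-0.03,0,0],"turn": [0,0,0]},
    {"translation": [-0.03,0,0],"turn": [0,0,0]},
    {"translation": [-0.03,0,0],"turn": [0,0,0]},
    {"translation": [-0.03,0,0],"turn": [0,0,0]},
    {"translation": [-0.03,0,0],"turn": [0,0,0]},
    {"translation": [-0.03,0,0],"turn": [0,0,0]}
  ],
  "gripper": 70
}}

```text
time_s: 19.37
ee_pos: [0.5198, 0.1002, 0.0934]
eef_rot: [1.148, 1.571, 0.97]
force: [0.2, -0.8, 0.7]
grip_width: 0.069
```

{"op": "arm_command", "data": {
  "deltas": [
    {"translation": [-0.8,0,0],"turn": [0,0,0]},
    {"translation": [-1.8,0,0],"turn": [0,0,0]},
    {"translation": [-3,0,0],"turn": [0,0,0]},
    {"translation": [-4.4,0,0],"turn": [0,0,0]},
    {"translation": [-5.8,0,0],"turn": [0,0,0]},
    {"translation": [-7.2,0,0],"turn": [0,0,0]},
    {"translation": [-8.6,0,0],"turn": [0,0,0]},
    {"translation": [-10,0,0],"turn": [0,0,0]},
    {"translation": [-11,0,0],"turn": [0,0,0]},
    {"translation": [-11,0,0],"turn": [0,0,0]}
  ]
}}

```text
time_s: 20.2
ee_pos: [0.5204, 0.1003, 0.3739]
eef_rot: [0.299, 1.563, 0.121]
force: [0.2, -0.4, 0.6]
grip_width: 0.07
```

Run:
```python
from h import *
from m3 import T
p,Rm,o=pose();print(p,o['qpos'].round(3),o['grip_width'],o['time_s'])
C={n:optics.get_calibration(n) for n in('side','scene')}
im={n:optics.camera(n) for n in C}
save('s11.png',im['side'],1.5);save('c11.png',im['scene'][80:280,150:370],3)
```

```text
[ 0.55352849 -0.13393165 -0.1777573 ] -10.184743341699537 [[-1.1, -0.9], [0.8, 2.3], [1.8, 2.0], [-0.6, -2.9], [-1.8, -1.3], [-0.4, 0.3], [1.2, -1.1]]
bore [[ 0.53384364 -0.13039519  0.09      ]] hinge [[ 0.63718912 -0.14896157  0.091     ]]
bearing onz [array([ 0.52831717, -0.12280989,  0.102     ]), array([ 0.53069483, -0.1209089 ,  0.098     ])]
mid [0.52153741 0.10376876]
small [0.62241024 0.15260271]
wide [0.51372082 0.21245273]
(0, 1, 2) [0.5356 0.1598 2.9383] 0.0968 [ 0.0735  0.0968 -0.0484 -0.0539 -0.0252 -0.043 ]
(0, 2, 1) [0.5699 0.1563 0.0037] 0.006 [-0.0015  0.0004 -0.0045  0.0039  0.006  -0.0043]
(1, 0, 2) [0.5437 0.1712 2.104 ] 0.0085 [ 0.0028 -0.0021 -0.0085  0.002   0.0056  0.0001]
(1, 2, 0) [ 0.5671  0.1469 -0.5712] 0.1139 [ 0.0317  0.1139 -0.0149 -0.0316 -0.0168 -0.0823]
(2, 0, 1) [0.555  0.1734 1.4266] 0.1172 [ 0.0404  0.1172 -0.0231 -0.0361 -0.0173 -0.081 ]
(2, 1, 0) [ 0.544   0.1412 -2.0887] 0.0098 [-0.0013 -0.0043 -0.0085  0.0063  0.0098 -0.0021]
[0.52014369 0.10024031 0.3707372 ] [ 0.121  0.186  1.329  0.     1.623 -1.272] 0.07027185278439071 20.25
```

View pics/s11.png

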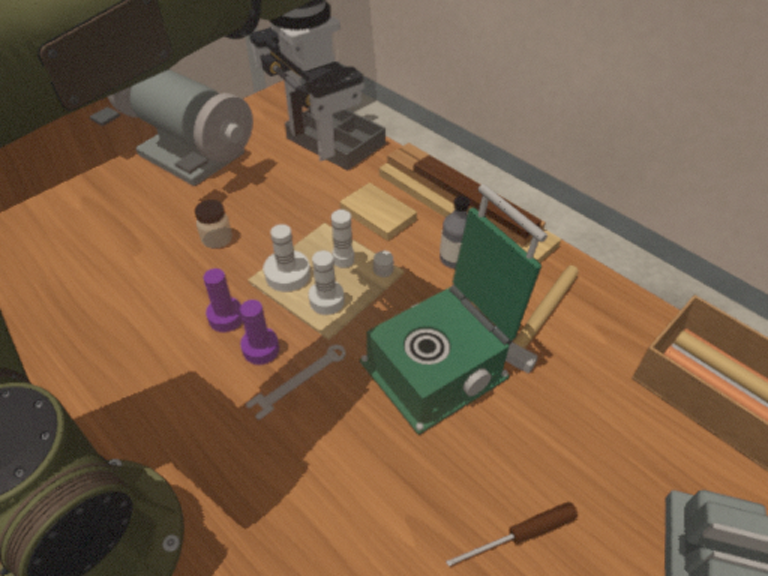

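View pics/c11.png

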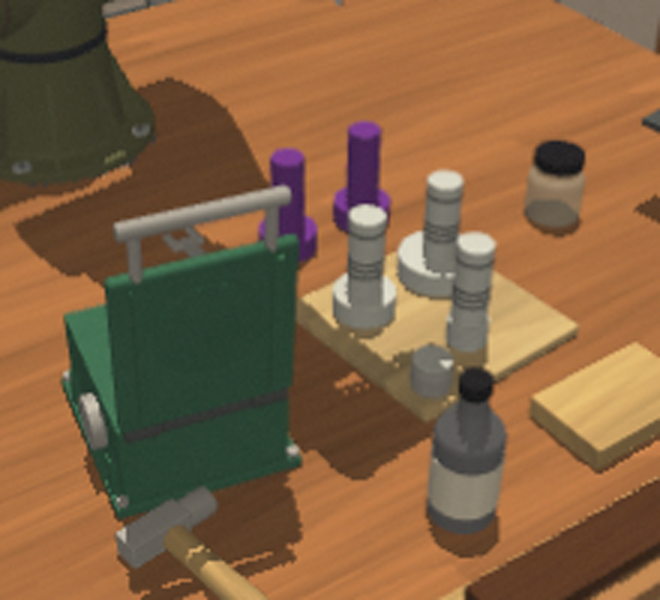

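```bash
cat >> h.py <<'E'
J=np.radians(-10.2);EX=np.array([np.cos(J),np.sin(J),0]);HG=np.array([.5334,-.1288,.091])+.105*EX
def bar(th): return HG+EX*(-.21*np.cos(th)+.007*np.sin(th))+np.array([0,0,.21*np.sin(th)+.007*np.cos(th)])
E
python3 - <<'E'
from h import *
b=bar(1.65);print(HG,b)
plan(b+[0,0,.085],down(J))
EY=np.array([-EX[1],EX[0],0])
for n,im in(('side','s11.png'),('scene','')):
    c=optics.get_calibration(n)
    for th in(1.6,1.65,1.7): print(n,th,proj(c,np.array([bar(th)+.065*EY,bar(th)-.065*EY])).round(1).tolist())
E
```

```text
[ 0.63674054 -0.1473939   0.091     ] [ 0.6599611  -0.15157194  0.29978781]
trans [-0.7, -8.92, 7.31] turn [18.0, -0.01, 0.01] rows 6.923632562391983 12.569882697243466
side 1.6 [[315.5, 125.9], [357.7, 160.4]]
side 1.65 [[319.2, 124.6], [361.4, 158.7]]
side 1.7 [[322.7, 123.4], [364.9, 157.2]]
scene 1.6 [[243.4, 140.0], [186.1, 152.9]]
scene 1.65 [[245.3, 142.7], [187.6, 155.8]]
scene 1.7 [[247.1, 145.6], [189.1, 159.0]]
```

Projected bar ends at θ = 1.65 rad match both pictures: side (320,125)–(362,156), scene (245,144)–(190,157).

{"op": "arm_command", "data": {
  "deltas": [
    {"translation": [-0.7,-0.7,0.6],"turn": [1.4,0,0]},
    {"translation": [-0.7,-1.5,1.2],"turn": [2.8,0,0]},
    {"translation": [-0.7,-2.3,1.9],"turn": [4.2,0,0]},
    {"translation": [-0.7,-3.1,2.5],"turn": [5.6,0,0]},
    {"translation": [-0.7,-3.9,3.2],"turn": [7,0,0]},
    {"translation": [-0.7,-4.7,3.8],"turn": [8.4,0,0]},
    {"translation": [-0.7,-5.5,4.5],"turn": [9.8,0,0]},
    {"translation": [-0.7,-6.3,5.1],"turn": [11.2,0,0]},
    {"translation": [-0.7,-7.1,5.8],"turn": [12.6,0,0]},
    {"translation": [-0.7,-7.9,6.5],"turn": [14,0,0]},
    {"translation": [-0.7,-8.6,7],"turn": [15.4,0,0]},
    {"translation": [-0.7,-8.9,7.3],"turn": [16.8,0,0]}
  ]
}}

```text
time_s: 21.35
ee_pos: [0.6605, -0.1536, 0.383]
eef_rot: [-1.7, 1.567, 2.931]
force: [0.3, 0.6, -0.5]
grip_width: 0.07
```

{"op": "arm_command", "data": {
  "deltas": [
    {"translation": [0,0,0],"turn": [1.2,0,0]},
    {"translation": [0,0,0],"turn": [1.2,0,0]},
    {"translation": [0,0,0],"turn": [1.2,0,0]},
    {"translation": [0,0,0],"turn": [1.2,0,0]}
  ]
}}

```text
time_s: 21.68
ee_pos: [0.6599, -0.1507, 0.3853]
eef_rot: [-1.698, 1.57, 2.84]
force: [-0.1, 0.4, 0.1]
grip_width: 0.0702
```

Run:
```python
from h import *
p,Rm,o=pose();print(p,Rm.round(3).tolist(),o['qpos'].round(2),o['force'],o['time_s'])
save('w12.png',optics.camera('wrist'),1.5)
plan(bar(1.65)+[0,0,.003],down(J))
c=optics.get_calibration('wrist')
EY=np.array([-EX[1],EX[0],0]);b=bar(1.65);print(proj(c,np.array([b+.065*EY,b,b-.065*EY]))*1.5)
```

```text
[ 0.65988548 -0.15073784  0.38530705] [[-0.001, 0.985, -0.173], [0.0, -0.173, -0.985], [-1.0, -0.001, -0.0]] [-0.28  0.58  0.77  0.    1.8  -0.1 ] [-0.13552159  0.3725179   0.14130062] 21.6833
trans [3.31, 0.01, 0.03] turn [0.04, -0.0, 0.01] rows 1.9872443399921522 0.02871037257348258
[[392.90127125 193.78151894]
 [392.38310669 305.80012743]
 [391.91862184 402.51799663]]
```

View pics/w12.png

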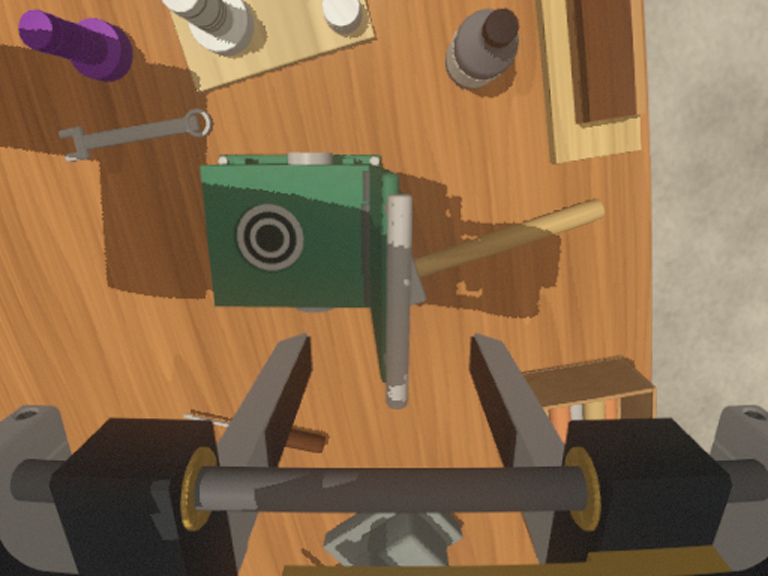

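The bar appears at columns 397–400, about 2–3 mm to +x of the prediction, and midway between the jaws. Descending onto it.

{"op": "arm_command", "data": {
  "deltas": [
    {"translation": [0.8,0.08,0],"turn": [0,0,0]},
    {"translation": [1.6,0.08,0],"turn": [0,0,0]},
    {"translation": [2.4,0.08,0],"turn": [0,0,0]},
    {"translation": [3,0.08,0],"turn": [0,0,0]},
    {"translation": [3.3,0.08,0],"turn": [0,0,0]},
    {"translation": [3.3,0.08,0],"turn": [0,0,0]},
    {"translation": [3.3,0.08,0],"turn": [0,0,0]}
  ]
}}

```text
time_s: 22.32
ee_pos: [0.662, -0.1513, 0.3042]
eef_rot: [1.473, 1.57, -0.275]
force: [0.9, -0.2, 0.1]
grip_width: 0.0701
```

Run:
```python
from h import *
p,Rm,o=pose();print(p,o['force'],o['time_s'])
save('w13.png',optics.camera('wrist'),1.2)
save('s13.png',optics.camera('side')[80:240,260:420],3.5)
```

```text
[ 0.6619872  -0.15129921  0.3042084 ] [ 0.94823137 -0.24850507  0.10852591] 22.3167
```

View pics/w13.png

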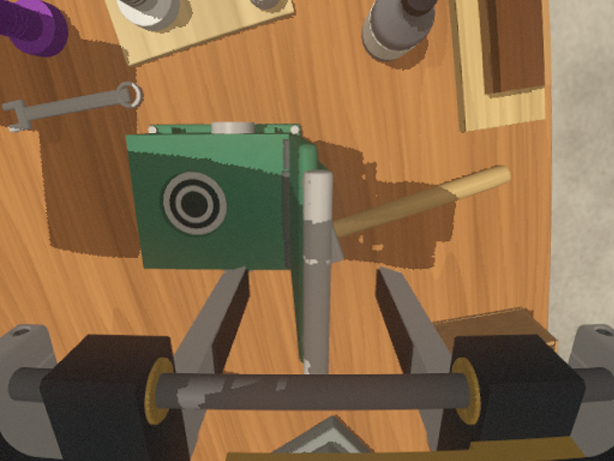

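View pics/s13.png

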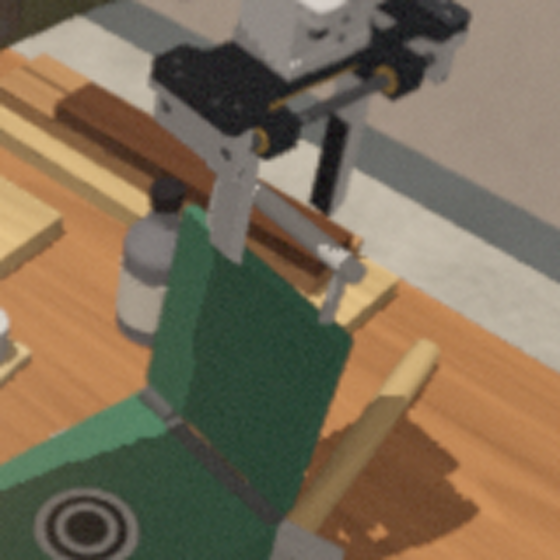

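{"op": "arm_command", "data": {
  "deltas": [
    {"translation": [0.12,0,0],"turn": [0,0,0]},
    {"translation": [0.12,0,0],"turn": [0,0,0]},
    {"translation": [0.12,0,0],"turn": [0,0,0]},
    {"translation": [0.12,0,0],"turn": [0,0,0]},
    {"translation": [0.12,0,0],"turn": [0,0,0]},
    {"translation": [0.12,0,0],"turn": [0,0,0]},
    {"translation": [0.12,0,0],"turn": [0,0,0]},
    {"translation": [0.12,0,0],"turn": [0,0,0]},
    {"translation": [0.12,0,0],"turn": [0,0,0]},
    {"translation": [0.12,0,0],"turn": [0,0,0]},
    {"translation": [0.12,0,0],"turn": [0,0,0]},
    {"translation": [0.12,0,0],"turn": [0,0,0]}
  ],
  "gripper": 8,
  "force": 30
}}

```text
time_s: 23.42
ee_pos: [0.6621, -0.1515, 0.3006]
eef_rot: [1.496, 1.57, -0.253]
force: [1.7, -1.1, 1.0]
grip_width: 0.0129
```

Run:
```python
from h import *
p,Rm,o=pose();print(p,o['force'],o['grip_width'],o['time_s'])
d=(p-HG)@EX; print('dx',d)
from scipy.optimize import brentq
th0=brentq(lambda t:-.21*np.cos(t)+.007*np.sin(t)-d,1.3,1.9);print(th0,bar(th0),p-bar(th0))
# tool axes: x=-z, y=EX
ths=np.linspace(th0,0,70)
b0=bar(th0)
for i,t in enumerate(ths):
    b=bar(t)-b0
    if i%3==0: print(i,round(t,3),'x',round(-b[2]/.025,2),'y',round(b@EX/.025,2))
```

```text
[ 0.66207872 -0.15150163  0.30060862] [ 1.68499806 -1.14209394  0.96509876] 0.012922866632495075 23.4167
dx 0.02566514363699863
1.659928255108487 [ 0.66200006 -0.1519388   0.29954328] [7.86590463e-05 4.37168599e-04 1.06534193e-03]
0 1.66 x -0.0 y 0.0
3 1.588 x -0.05 y -0.6
6 1.516 x -0.06 y -1.21
9 1.443 x -0.03 y -1.82
12 1.371 x 0.05 y -2.42
15 1.299 x 0.17 y -3.01
18 1.227 x 0.34 y -3.6
21 1.155 x 0.55 y -4.17
24 1.083 x 0.79 y -4.72
27 1.01 x 1.08 y -5.25
30 0.938 x 1.4 y -5.77
33 0.866 x 1.76 y -6.26
36 0.794 x 2.16 y -6.72
39 0.722 x 2.58 y -7.15
42 0.65 x 3.04 y -7.55
45 0.577 x 3.52 y -7.91
48 0.505 x 4.03 y -8.24
51 0.433 x 4.56 y -8.53
54 0.361 x 5.11 y -8.79
57 0.289 x 5.68 y -9.0
60 0.217 x 6.26 y -9.17
63 0.144 x 6.86 y -9.3
66 0.072 x 7.46 y -9.38
69 0.0 x 8.06 y -9.43
```

{"op": "arm_command", "data": {
  "deltas": [
    {"translation": [-0.02,-0.2,0],"turn": [0,0,0]},
    {"translation": [-0.03,-0.4,0],"turn": [0,0,0]},
    {"translation": [-0.05,-0.6,0],"turn": [0,0,0]},
    {"translation": [-0.05,-0.8,0],"turn": [0,0,0]},
    {"translation": [-0.06,-1,0],"turn": [0,0,0]},
    {"translation": [-0.06,-1.21,0],"turn": [0,0,0]}
  ]
}}

```text
time_s: 23.92
ee_pos: [0.6316, -0.1458, 0.3021]
eef_rot: [2.47, 1.57, 0.722]
force: [3.1, 2.4, 3.2]
grip_width: 0.013
```

Forces are low. Following the arc; next to θ≈1.23 (deltas are relative to index 6).

{"op": "arm_command", "data": {
  "deltas": [
    {"translation": [0.01,-0.2,0],"turn": [0,0,0]},
    {"translation": [0.02,-0.4,0],"turn": [0,0,0]},
    {"translation": [0.03,-0.61,0],"turn": [0,0,0]},
    {"translation": [0.05,-0.81,0],"turn": [0,0,0]},
    {"translation": [0.08,-1.01,0],"turn": [0,0,0]},
    {"translation": [0.11,-1.21,0],"turn": [0,0,0]},
    {"translation": [0.15,-1.41,0],"turn": [0,0,0]},
    {"translation": [0.19,-1.6,0],"turn": [0,0,0]},
    {"translation": [0.23,-1.8,0],"turn": [0,0,0]},
    {"translation": [0.28,-2,0],"turn": [0,0,0]},
    {"translation": [0.34,-2.19,0],"turn": [0,0,0]},
    {"translation": [0.4,-2.39,0],"turn": [0,0,0]}
  ]
}}

```text
time_s: 24.92
ee_pos: [0.5728, -0.1353, 0.2917]
eef_rot: [-1.962, 1.57, 2.572]
force: [1.0, 5.2, 3.8]
grip_width: 0.0132
```

```bash
cat > th.py <<'E'
from h import *
p,Rm,o=pose()
d=p-HG;print(p,o['force'].round(1),'th',np.arctan2(d[2],-(d@EX))-np.arctan2(.007,.21),'r',np.hypot(d[2],d@EX),o['grip_width'],o['time_s'])
E
python3 th.py
```

```text
[ 0.57277092 -0.13529008  0.29169167] [1.  5.2 3.8] th 1.2237968486871025 r 0.21098677377728367 0.013151946480832847 24.9167
```

{"op": "arm_command", "data": {
  "deltas": [
    {"translation": [0.07,-0.19,-0.01],"turn": [0,0,0]},
    {"translation": [0.14,-0.38,-0.02],"turn": [0,0,0]},
    {"translation": [0.21,-0.57,-0.03],"turn": [0,0,0]},
    {"translation": [0.29,-0.75,-0.04],"turn": [0,0,0]},
    {"translation": [0.37,-0.94,-0.04],"turn": [0,0,0]},
    {"translation": [0.45,-1.12,-0.04],"turn": [0,0,0]},
    {"translation": [0.54,-1.3,-0.04],"turn": [0,0,0]},
    {"translation": [0.64,-1.48,-0.04],"turn": [0,0,0]},
    {"translation": [0.74,-1.65,-0.04],"turn": [0,0,0]},
    {"translation": [0.84,-1.83,-0.04],"turn": [0,0,0]},
    {"translation": [0.95,-2,-0.04],"turn": [0,0,0]},
    {"translation": [1.06,-2.17,-0.04],"turn": [0,0,0]}
  ]
}}

```text
time_s: 25.92
ee_pos: [0.5197, -0.1249, 0.2652]
eef_rot: [-0.611, 1.571, -2.36]
force: [0.8, -2.4, -0.4]
grip_width: 0.0128
```

```bash
python3 th.py
```

```text
[ 0.5196787  -0.12491322  0.26520538] [ 0.8 -2.4 -0.4] th 0.9374267472430382 r 0.2110791868862005 0.01278544754741429 25.9167
```

{"op": "arm_command", "data": {
  "deltas": [
    {"translation": [0.12,-0.17,0],"turn": [0,0,0]},
    {"translation": [0.24,-0.33,0],"turn": [0,0,0]},
    {"translation": [0.36,-0.49,0],"turn": [0,0,0]},
    {"translation": [0.49,-0.65,0],"turn": [0,0,0]},
    {"translation": [0.62,-0.8,0],"turn": [0,0,0]},
    {"translation": [0.76,-0.95,0],"turn": [0,0,0]},
    {"translation": [0.9,-1.1,0],"turn": [0,0,0]},
    {"translation": [1.04,-1.24,0],"turn": [0,0,0]},
    {"translation": [1.18,-1.38,0],"turn": [0,0,0]},
    {"translation": [1.33,-1.52,0],"turn": [0,0,0]},
    {"translation": [1.48,-1.65,0],"turn": [0,0,0]},
    {"translation": [1.64,-1.78,0],"turn": [0,0,0]}
  ]
}}

```text
time_s: 26.92
ee_pos: [0.4761, -0.1168, 0.224]
eef_rot: [3.034, 1.57, 1.285]
force: [1.1, 4.7, -0.7]
grip_width: 0.013
```

```bash
python3 th.py
python3 - <<'E'
from h import *
save('s14.png',optics.camera('side')[80:290,180:390],2.8)
E
```

```text
[ 0.47610831 -0.11675072  0.22398554] [ 1.1  4.7 -0.7] th 0.649457881982008 r 0.210769865417686 0.013023291749020546 26.9167
```

View pics/s14.png

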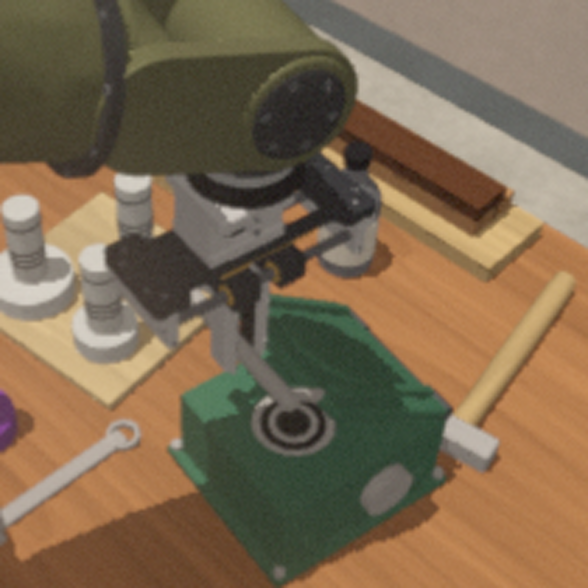

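The cover is held and following. Continuing to θ≈0.36.

{"op": "arm_command", "data": {
  "deltas": [
    {"translation": [0.16,-0.12,0],"turn": [0,0,0]},
    {"translation": [0.32,-0.24,-0.01],"turn": [0,0,0]},
    {"translation": [0.48,-0.36,-0.02],"turn": [0,0,0]},
    {"translation": [0.65,-0.47,-0.02],"turn": [0,0,0]},
    {"translation": [0.82,-0.58,-0.02],"turn": [0,0,0]},
    {"translation": [0.99,-0.69,-0.02],"turn": [0,0,0]},
    {"translation": [1.17,-0.79,-0.02],"turn": [0,0,0]},
    {"translation": [1.34,-0.89,-0.02],"turn": [0,0,0]},
    {"translation": [1.52,-0.98,-0.02],"turn": [0,0,0]},
    {"translation": [1.7,-1.07,-0.02],"turn": [0,0,0]},
    {"translation": [1.88,-1.16,-0.02],"turn": [0,0,0]},
    {"translation": [2.07,-1.24,-0.02],"turn": [0,0,0]}
  ]
}}

```text
time_s: 27.97
ee_pos: [0.4458, -0.1111, 0.1723]
eef_rot: [1.253, 1.57, -0.496]
force: [0.6, 0.4, -2.3]
grip_width: 0.0129
```

```bash
python3 th.py
```

```text
[ 0.44580183 -0.11111402  0.17229101] [ 0.6  0.4 -2.3] th 0.362844489353607 r 0.21066195282874203 0.012867274486325499 27.9667
```

{"op": "arm_command", "data": {
  "deltas": [
    {"translation": [0.18,-0.07,0],"turn": [0,0,0]},
    {"translation": [0.36,-0.14,0],"turn": [0,0,0]},
    {"translation": [0.54,-0.2,0],"turn": [0,0,0]},
    {"translation": [0.72,-0.26,0],"turn": [0,0,0]},
    {"translation": [0.9,-0.31,0],"turn": [0,0,0]},
    {"translation": [1.08,-0.36,0],"turn": [0,0,0]},
    {"translation": [1.25,-0.4,0],"turn": [0,0,0]},
    {"translation": [1.42,-0.44,0],"turn": [0,0,0]},
    {"translation": [1.58,-0.48,0],"turn": [0,0,0]},
    {"translation": [1.73,-0.51,0],"turn": [0,0,0]},
    {"translation": [1.85,-0.53,0],"turn": [0,0,0]},
    {"translation": [1.95,-0.55,0],"turn": [0,0,0]}
  ]
}}

```text
time_s: 28.97
ee_pos: [0.4328, -0.1087, 0.1238]
eef_rot: [1.524, 1.569, -0.224]
force: [5.5, -0.0, -3.0]
grip_width: 0.013
```

```bash
python3 th.py
```

```text
[ 0.43284712 -0.10874215  0.12379695] [ 5.5 -0.  -3. ] th 0.12342815795810672 r 0.21009136113495222 0.01299807987361279 28.9667
```

{"op": "arm_command", "data": {
  "deltas": [
    {"translation": [0.09,-0.01,0],"turn": [0,0,0]},
    {"translation": [0.18,-0.02,0],"turn": [0,0,0]},
    {"translation": [0.27,-0.03,0],"turn": [0,0,0]},
    {"translation": [0.36,-0.04,0],"turn": [0,0,0]},
    {"translation": [0.45,-0.05,0],"turn": [0,0,0]},
    {"translation": [0.54,-0.06,0],"turn": [0,0,0]},
    {"translation": [0.63,-0.06,0],"turn": [0,0,0]},
    {"translation": [0.72,-0.07,0],"turn": [0,0,0]},
    {"translation": [0.8,-0.07,0],"turn": [0,0,0]},
    {"translation": [0.84,-0.07,0],"turn": [0,0,0]}
  ]
}}

```text
time_s: 29.8
ee_pos: [0.4312, -0.1084, 0.1035]
eef_rot: [1.54, 1.569, -0.209]
force: [-2.7, 2.2, 19.9]
grip_width: 0.0131
```

```bash
python3 th.py
```

```text
[ 0.43121733 -0.10843609  0.10346522] [-2.7  2.2 19.9] th 0.02620123617178744 r 0.20954496339383089 0.013122008666225544 29.8
```

Run:
```python
from h import *
save('s15.png',optics.camera('side')[80:290,180:390],2.8)
im=optics.camera('scene');save('c15.png',im[130:290,130:290],3.5)
print(ctrl.get_obs()['force'])
```

```text
[2.69783402 2.2325606  6.44206641]
```

View pics/s15.png

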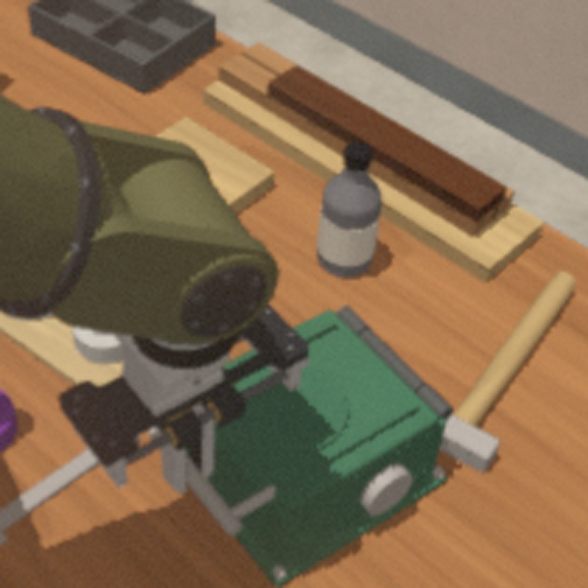

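View pics/c15.png

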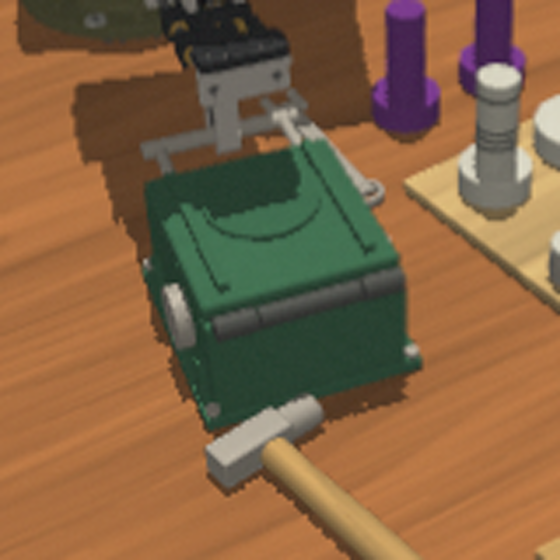

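{"op": "arm_command", "data": {
  "deltas": [
    {"translation": [0.02,0,0],"turn": [0,0,0]},
    {"translation": [0.04,0,0],"turn": [0,0,0]},
    {"translation": [0.04,0,0],"turn": [0,0,0]}
  ]
}}

```text
time_s: 30.15
ee_pos: [0.4312, -0.1084, 0.1034]
eef_rot: [1.488, 1.569, -0.261]
force: [-4.5, 3.1, 21.7]
grip_width: 0.0133
```

```bash
python3 th.py
```

```text
[ 0.43124357 -0.10843526  0.10344069] [-4.5  3.1 21.7] th 0.026091673285242666 r 0.2095178715303979 0.013306249654867907 30.15
```

{"op": "arm_command", "data": {
  "deltas": [
    {"translation": [-0.02,0,0],"turn": [0,0,0]},
    {"translation": [-0.04,0,0],"turn": [0,0,0]},
    {"translation": [-0.04,0,0],"turn": [0,0,0]},
    {"translation": [-0.04,0,0],"turn": [0,0,0]},
    {"translation": [-0.04,0,0],"turn": [0,0,0]}
  ],
  "gripper": 34
}}

```text
time_s: 30.57
ee_pos: [0.4305, -0.1083, 0.1027]
eef_rot: [-1.599, 1.57, 2.935]
force: [-0.9, -0.3, -0.6]
grip_width: 0.0337
```

```bash
python3 th.py
python3 - <<'E'
from h import *
save('w16.png',optics.camera('wrist'),1.5)
im=optics.camera('scene');save('c16.png',im[130:290,130:290],3.5)
E
```

```text
[ 0.43046409 -0.10833126  0.10271529] [-0.9 -0.3 -0.6] th 0.02242588567492157 r 0.21026040296545326 0.03374322325736748 30.5667
```

View pics/w16.png

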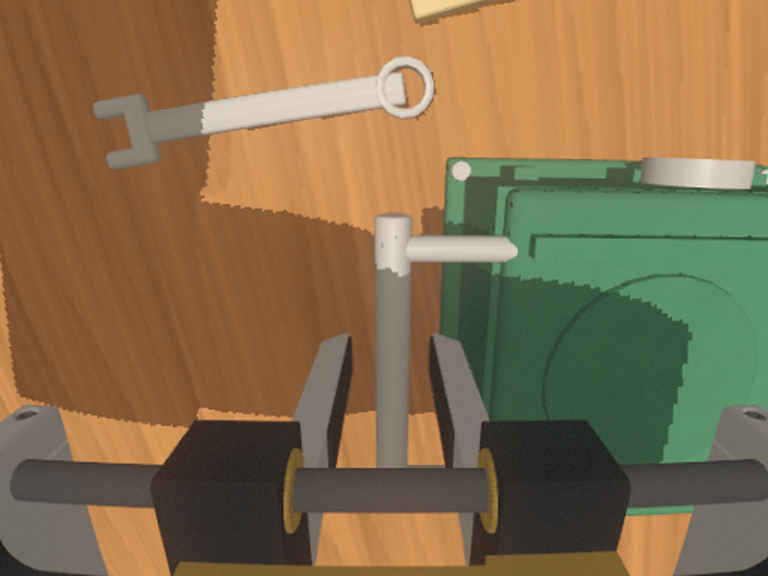

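View pics/c16.png

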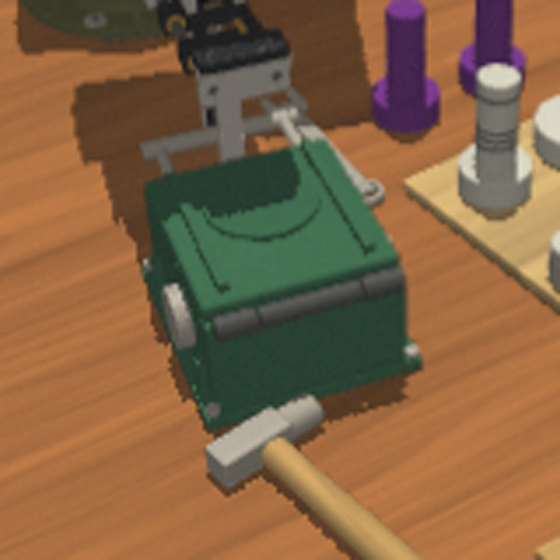

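{"op": "arm_command", "data": {
  "deltas": [
    {"translation": [-0.3,0,0],"turn": [0,0,0]},
    {"translation": [-0.8,0,0],"turn": [0,0,0]},
    {"translation": [-1.6,0,0],"turn": [0,0,0]},
    {"translation": [-2.6,0,0],"turn": [0,0,0]},
    {"translation": [-3.8,0,0],"turn": [0,0,0]},
    {"translation": [-5,0,0],"turn": [0,0,0]},
    {"translation": [-6,0,0],"turn": [0,0,0]},
    {"translation": [-6,1.5,-1.5],"turn": [0,0,0]},
    {"translation": [-6,3,-3],"turn": [0,0,0]},
    {"translation": [-6,4,-4],"turn": [0,0,0]},
    {"translation": [-6,4,-4],"turn": [0,0,0]},
    {"translation": [-6,4,-4],"turn": [0,0,0]}
  ]
}}

```text
time_s: 31.67
ee_pos: [0.5485, -0.0256, 0.2526]
eef_rot: [-1.824, 1.57, 2.713]
force: [0.1, -0.1, -1.1]
grip_width: 0.0339
```

Run:
```python
from h import *
p,Rm,o=pose();print(p,o['force'],o['time_s'])
EY=np.array([-EX[1],EX[0],0])
for n in('side','scene'):
    c=optics.get_calibration(n);im=optics.camera(n);big=cv2.resize(im,None,fx=1.5,fy=1.5)
    for th,col in((0,(255,0,0)),(.03,(255,255,0))):
        q=proj(c,np.array([bar(th)+.065*EY,bar(th)-.065*EY]));print(n,th,q.round(1).tolist())
    save(n+'17.png',big)
    save(n+'17z.png',im[120:290,120:290] if n=='scene' else im[150:300,210:360],3.5)
```

```text
[ 0.54847854 -0.02556477  0.25259467] [ 0.05951582 -0.07871915 -1.13061393] 31.6667
side 0 [[231.9, 228.8], [264.3, 268.9]]
side 0.03 [[231.9, 227.1], [264.4, 267.3]]
scene 0 [[214.2, 162.0], [170.0, 172.5]]
scene 0.03 [[214.1, 160.2], [169.8, 170.8]]
```

View pics/side17.png

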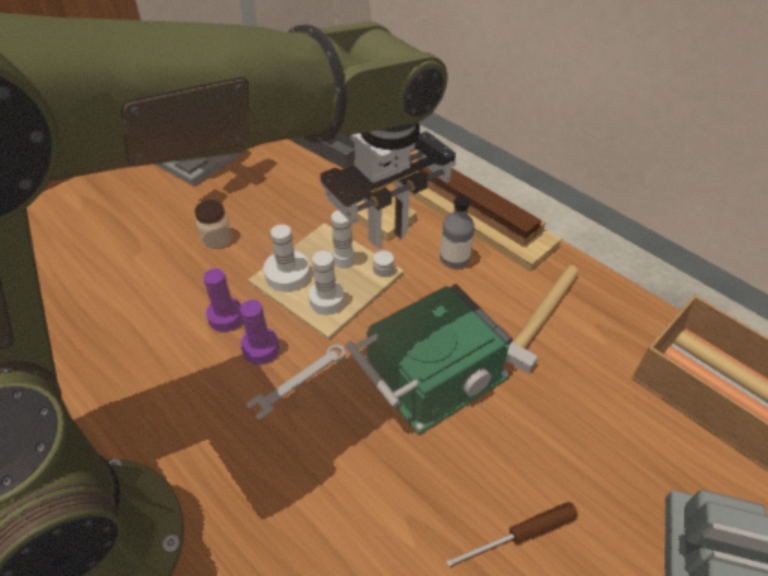

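View pics/side17z.png

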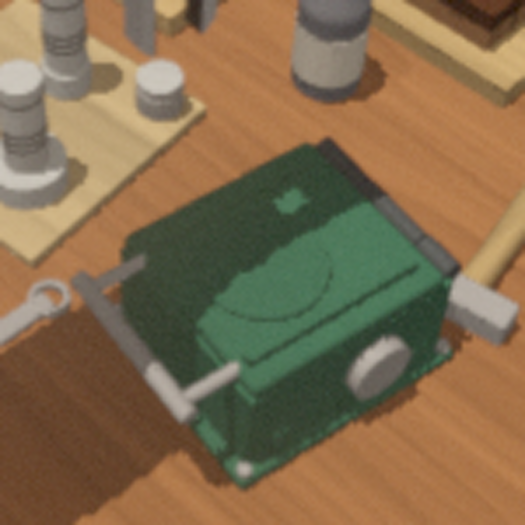

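View pics/scene17z.png

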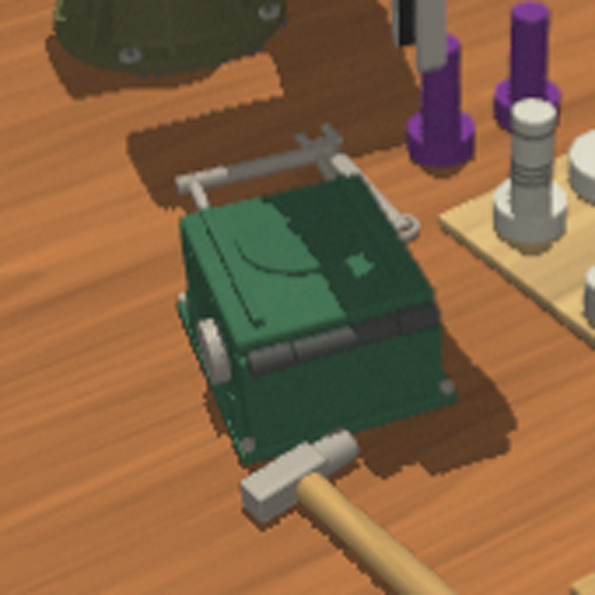

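Measured bar ends, side (233,230)/(262,268) and scene (172,173)/(217,161), match the projection for θ = 0. The row sums are within 0.3 px, and a 0.03 rad gap would shift them by more than 3 px. Everything else is where it was, so I'm handing in.

Run:
```python
from h import *
print(ctrl.hand_in()); print(ctrl.get_obs()['time_s'])
```

```text
the job is handed in; nothing more can be done
None
the job is handed in; nothing more can be done
```

The job is done and was handed in at about 31.7 s of the 72 s allowed; the hand-in gave no verdict.

- **Bearing:** I pressed it with the grey 64 mm driver at a steady 8 N or so. The force then rose to 19 N while the tool stayed at z = 0.1652, about where the home position should be. I stopped there, and the picture shows the bearing below the housing face.
- **Driver:** It stands upright on its original place on the board, next to the other two. The purple look-alikes were left alone.
- **Cover:** I held the bar all the way down at about 0.3 rad/s. The bar ends in both pictures match the fully shut position.
- **Other things on the bench:** The last side and scene pictures show nothing else moved.

**What went wrong or disagreed:**
- **First grip:** The first grip on the driver closed too late, so it hung low in the jaws. I set it back on the board and gripped it again. While setting it down I pressed on the board with up to 62 N through the driver, below the 120 N wrist limit. That is above the 40 N limit if it counts as the gripper pressing, which I can't tell.
- **Cover stop height:** The cover reached a hard stop with the tool about 5 mm higher than calculated. I put this down to the bar sliding in the pads, because the pictures show it fully shut.

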